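Clamp a shaft sleeve in the marking fixture

TASK

Take the collared shaft sleeve out of the wooden carrier, lay it gently in the V-block of the marking fixture with its plain end towards the end stop, slide it along until it touches the stop screw and press it firmly home (about 10 N). Then push the toggle clamp's handle down past its dead point until it rests on its own stop, so that the pad holds the sleeve. Force neither stop (30 N is too much), and leave the other things where they are.

Things in the scene. Friction and masses are not known exactly. Their poses are not given: they have to be found in the camera images.
- sleeve: The part: a bare metal tube, the only one with a collar. Body 44 mm in diameter, 84 mm long; collar 54 mm, 12 mm long; about 0.4 kg. Origin on the axis, midway along the 84 mm body; x runs along the axis to the plain end (end face at +42 mm, collar at -42 to -54). Starts in one of the carrier's three grooves, plain end away from the robot, axis 47 mm above the bench. Drags at 2 to 5 N in the V.
- sleeve_end (a point): Centre of the sleeve's plain end face, the face that goes against the stop screw's button. A sleeve that is pressed down while it is slid along jams in the V: carry most of its weight, or let go and push its collar.
- carrier: Fixed wooden carrier, 125 x 228 mm, three V-grooves along its x axis, 74 mm apart along its y axis at y = -74, 0 and +74 mm; the groove rails are 30 mm high. Origin under its centre on the bench.
- fixture: Steel marking fixture, fixed. Origin on the bench under the middle of the V-block; x runs along the V towards the end stop, y to the left, z up. Plate 14 mm thick, from x = -75 to +105 mm and y = -195 to +50 mm, carrying the V-block, the end stop and, on a riser at y = -182 to -76 mm, the toggle clamp, which works in the plane x = 0.
- vee_axis (a point): Where the sleeve's axis lies when it rests in the V-block: 50 mm above the bench over the fixture's origin; axes as the fixture's. The V is 90 degrees, 70 mm long (x = -40 to +30 mm), its block 42 mm wide with top edges 32 to 37 mm above the bench. The collar stays outside the V's near end.
- end_stop: Fixed upright steel bracket beyond the V's far end, 40 mm wide, top 68 mm above the bench. A stop screw runs through it on the V's axis, 50 mm above the bench, with a round button 16 mm in diameter, 6 mm long, towards the V. The screw was set by hand: the button's face is 12 to 32 mm before (-x of) the bracket's face. It does not give. Origin at the foot of the bracket's face, on the plate.
- bar_pivot (a point): Pivot of the clamp's hold-down bar, at y = -92, z = 86 mm in the fixture's frame; axes as the fixture's. The bar (30 mm wide) stands upright at the start, up to z = 195 mm, its pad jutting to y = -74 mm; as the handle goes down it swings over and down onto the sleeve at x = 0, y = 0.
- clamp_handle: Clamp handle with a black rubber grip 22 mm thick, 78 mm long, along its -y axis; z points out of the side to push. Leans 54 degrees above level at the start; level at the dead point, 4 below on its stop. Needs 1 to 4 N until the pad touches (11 degrees above level), then up to 10 to 15 N at mid-grip until the dead point, then snaps to its stop, which does not give. Origin at its lower pin.
- handle_grip (a point): Middle of the rubber grip, on its axis; axes as the handle's. As the handle is pushed it moves in the plane x = 0 of the fixture, (y, z) in mm: -197, 177 at the start; -209, 173; -218, 170; -221, 168; -220, 165; -214, 158; -209, 145 (pad touches); -208, 140; -207, 124 (dead point); -207, 116 (on its stop).
- handle_end (a point): Centre of the handle's free end, 38 mm beyond the middle of the grip.
- clamp_link (a joint): Angle of the short link under the handle (rad): 0 clamp open (it first dips to -0.05), 1.12 pad touches the sleeve, 1.48 dead point, about 1.56 handle on its stop (locked).
- clamp_pad: Rubber-faced pad, 18 mm in diameter, on a sprung spindle at the end of the hold-down bar. Origin at the centre of its face; presses on top of the sleeve with 30 to 45 N when the clamp is locked.
- plain_sleeve: Another bare sleeve in the carrier, 44 mm in diameter, 84 mm long, no collar. Origin on its axis at mid-length. Leave alone.
- short_bush: Short bush in the carrier, 44 mm in diameter, 64 mm long, no collar. Origin on its axis at mid-length. Leave alone.
- hex_key: Small L-shaped hex key, 6 mm thick, lying on the fixture plate beside the clamp's riser. Leave alone.
- gasket_ring: Flat steel gasket ring, 92 mm across, 6 mm thick, on the bench. Leave alone.
- grey_carton: Small grey carton, 75 x 55 x 50 mm, on the bench. Leave alone.
- white_carton: White carton, 100 x 80 x 45 mm, on the bench. Leave alone.
- mallet: Rubber-headed mallet, 240 mm long, on the bench. Leave alone.
- caliper: Sliding caliper, 200 mm long, lying on the bench. Leave alone.
There are look-alikes about, which are no part of the job. What is shaped like the short_bush but green is not meant. Leave any black or pink look-alike of the sleeve alone.

How it is judged:
By the outcome, as a careful person would: the job done as asked, in the order asked, and still so for the second after the job is handed in, with the robot touching nothing.
It also fails if it takes over 64 s, if anything falls off the work surface, if the arm or the gripper's body presses on something with over 40 N, if the wrist force passes 120 N, or if a joint passes its speed limit or range.

ROBOT

A 6-joint arm with a two-finger parallel gripper is mounted at the origin on the work surface. World frame = base frame: x ahead of the robot, y to its left, z up, the work surface at z = 0. Lengths are in m, angles in rad, forces in N, time in s.
With the tool pointing down it reaches from about 0.325 to 1 m from the base axis. Payload 5.1 kg.
Tool frame: the origin (TCP) lies at the very end of the fingers, on their centre line; the grasp point (between the pads) lies behind it (bot.pinch_z is the z of the grasp point in the tool frame, in m); z points along the fingers, y is the direction in which the jaws open and shut (so a half turn about z gives the same grasp; the last joint's range is limited). The gripper opens to 85 mm and grips with 20 to 120 N. Pads are 22 mm wide; open, the fingers measure 114 mm over their backs; the gripper's body (76 mm by 85 mm) begins 54 mm behind the grasp point. The pads swing forward as they close: fully open they stand 13 mm farther back than shut.
Start: joints at [-1.221, 0.124, 1.65, -0, 1.367, -0.083], TCP at [0.273, -0.59, 0.231] pointing down, gripper open.
Joint ranges: [-2.61, 2.61], [-1.02, 2.33], [0.03, 2.71], [-1.35, 4.49], [0.32, 2.68], [-2.91, 2.91]. Speed limits (rad/s): [2.57, 2.57, 3.14, 3.14, 3.14, 3.14].

INTERFACE

Orientations are given as a unit quaternion [w, x, y, z].
In Python, from station import bot gives the robot as it stands. The module is installed in compiled form; this text tells all that it offers.
- The arm moves only by the tool carry_out, never from a script. Its argument "increments" is text: rows parted by semicolons, each of 5 numbers parted by spaces: the opening in per cent of the stroke, from 0 (shut) to 100 (fully open), then the shift along the tool's x, y, z in cm, then the turn about the tool's z in rad. A call has exactly 5 rows; each row is the pose to reach, as a shift and turn from the pose commanded when the call began, along the tool's axes at that moment; what a row does not reach only later rows make up. A row lasts 1/10 s, in which the tool goes at most 50 mm and 8.59 degrees, less where a joint would pass 70% of its speed; a pose out of reach is approached as far as the arm can. A call with a gripper value outside its range is refused whole. The fingers move at their own pace and stop on an object; "squeeze" is the grip in N (left out, the last holds). Time passes only in rows, so rows that repeat a pose let the fingers close, or fill a call up. It gives the time, the measured TCP pose, the force and the opening at its end, in the units of the state.
- bot.get_obs(): the state, without advancing time (a new reading comes with each control period).
- bot.snapshot(name): name is "scene" or "top" or "wrist"; returns a dict with "image" (384x512x3 uint8, blue, green, red), "fx", "fy", "cx", "cy" (pixels), "rvec" (rotation vector, rad) and "tvec" (3), from world to camera coordinates, as OpenCV has them. Camera axes: x right, y down, z forward; pixel columns grow to the right and rows downward; lengths in m; the calibration is good to about 2 mm. A picture is of the moment at which its call begins. There is no depth.
- bot.close_job(): hands the job in, once; it reports no verdict.
The state is a dict: "time_s": time; "q": joint angles; "qd": joint speeds; "joint_efforts": joint torques, N m; "ee_pos": TCP position; "ee_rot": TCP orientation; "force": force on the tool from outside, world axes, zero at the start; "ft_torque": the same for the moment, N m; "finger_gap": opening from 0.0 (shut) to 1.0 (fully open).
Only numpy, scipy, OpenCV 4.12 (cv2) and the standard library are available. Lean on these libraries where they do the work, as an engineer would, in place of code of your own. Each camera call takes 0.05 s, during which the arm holds its last target.

## Working session

There is one attempt and no reset: what is moved stays moved. The work goes in short steps, Python scripts to look and compute and a tool call to move; the robot and the scene stay as the last step left them, time stands still between calls to the robot, and variables do not carry over. Pictures are saved under pics/ and viewed, and the job is handed in when it is done.

Besides the shell and the picture viewer there is one more tool, called after "Request:" as name(argument=value, ...), one argument or row to a line, values as JSON. carry_out: Moves the arm, as the interface text tells. Its arguments: {"type":"object","properties":{"increments":{"type":"string"},"squeeze":{"type":"number"}},"required":["increments"]}

```bash
ls; mkdir -p pics
cat > h.py <<'E'
import numpy as np, cv2, json
from station import bot
def snap(name, out):
    s=bot.snapshot(name); cv2.imwrite(f'pics/{out}.png', s['image'])
    np.savez(f'pics/{out}.npz', **{k:np.array(v) for k,v in s.items()})
    return s
def load(out):
    d=np.load(f'pics/{out}.npz'); return {k:d[k] for k in d.files}
def RT(s):
    R,_=cv2.Rodrigues(np.array(s['rvec'],float).reshape(3)); return R,np.array(s['tvec'],float).reshape(3)
def onplane(s,u,v,z):
    R,t=RT(s); d=R.T@np.array([(u-s['cx'])/s['fx'],(v-s['cy'])/s['fy'],1.]); c=-R.T@t
    return c+d*(z-c[2])/d[2]
def proj(s,P):
    R,t=RT(s); p=R@np.array(P,float)+t
    return np.array([s['fx']*p[0]/p[2]+s['cx'], s['fy']*p[1]/p[2]+s['cy']])
def crop(out,name,x0,y0,x1,y1,k):
    im=cv2.imread(f'pics/{out}.png')[y0:y1,x0:x1]
    cv2.imwrite(f'pics/{name}.png',cv2.resize(im,None,fx=k,fy=k,interpolation=cv2.INTER_CUBIC))
E
python3 - <<'E'
from h import *
for n in ['scene','top','wrist']:
    s=snap(n,n+'0'); R,t=RT(s); print(n,s['fx'],s['cx'],s['cy'],-R.T@t, R[2])
o=bot.get_obs(); print({k:np.round(v,3) for k,v in o.items()}); print(bot.pinch_z)
E
```

```text
pics
scene 391.3440743148536 261.1786217195457 189.4567339809951 [ 1.12871596 -0.51091733  0.69210493] [-0.64362727  0.52830041 -0.5537532 ]
top 390.647281618826 261.4260920630166 193.44798261467577 [ 0.4182415  -0.00469411  1.29685511] [ 0.05960932 -0.02418316 -0.99792881]
wrist 316.86213879804194 253.20608974767646 189.22833023365743 [ 0.34009494 -0.559574    0.37348889] [-0.26422773 -0.11935658 -0.95704635]
{'time_s': np.float64(0.15), 'q': array([-1.221,  0.124,  1.651, -0.   ,  1.368, -0.083]), 'qd': array([-0.001, -0.003, -0.003,  0.   ,  0.   ,  0.001]), 'joint_efforts': array([-1.0000e-03, -4.2423e+01, -3.6601e+01, -0.0000e+00,  5.0000e-03,
        0.0000e+00]), 'ee_pos': array([ 0.272, -0.59 ,  0.23 ]), 'ee_rot': array([-0.001,  0.977,  0.215, -0.   ]), 'force': array([ 0.79 , -0.099,  0.017]), 'ft_torque': array([-0.027, -0.032, -0.042]), 'finger_gap': np.float64(1.001)}
-0.0187
```

View pics/scene0.png

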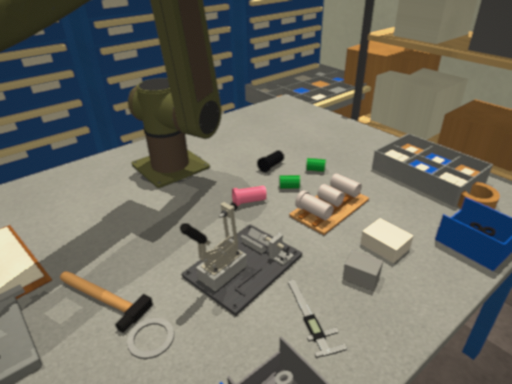

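View pics/top0.png

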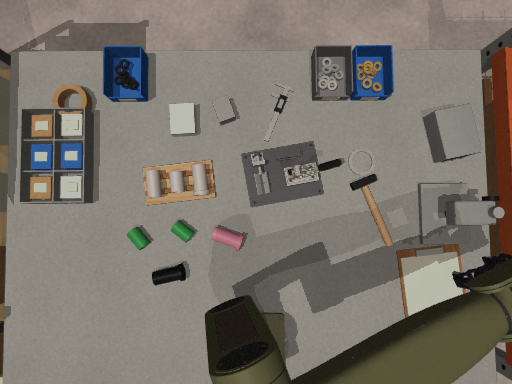

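View pics/wrist0.png

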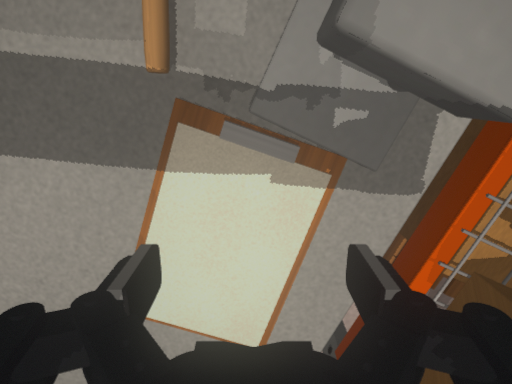

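Run:
```python
from h import *
crop('top0','c1',125,140,225,215,8)
crop('top0','c2',235,135,345,215,7)
crop('scene0','c3',280,165,380,240,8)
crop('scene0','c4',170,190,310,310,5)
```

```text
(no output)
```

View pics/c1.png

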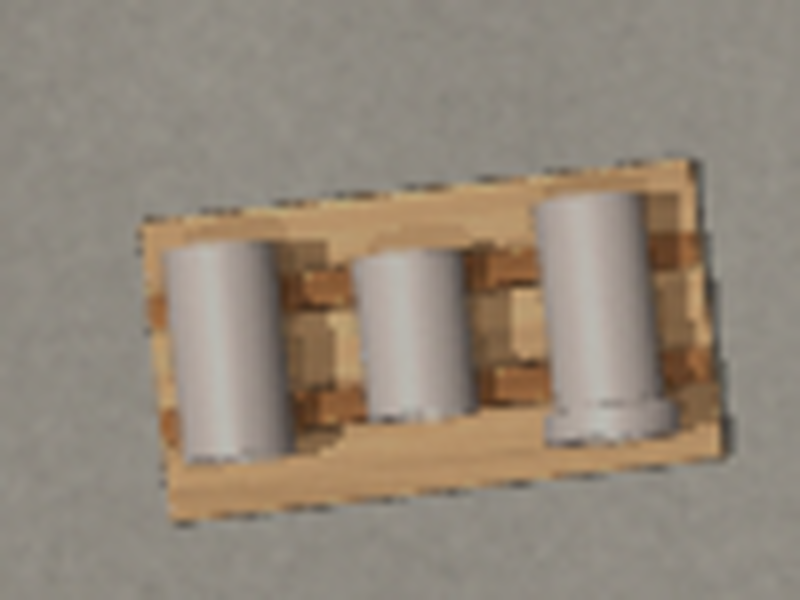

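View pics/c2.png

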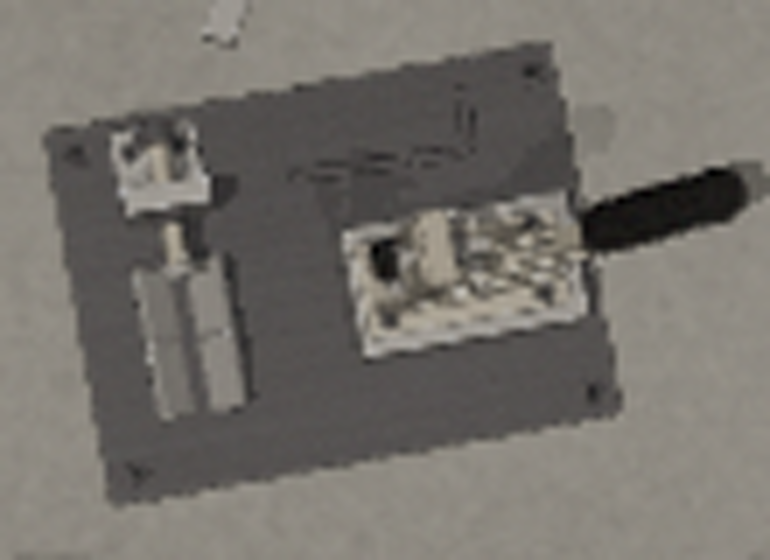

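View pics/c3.png

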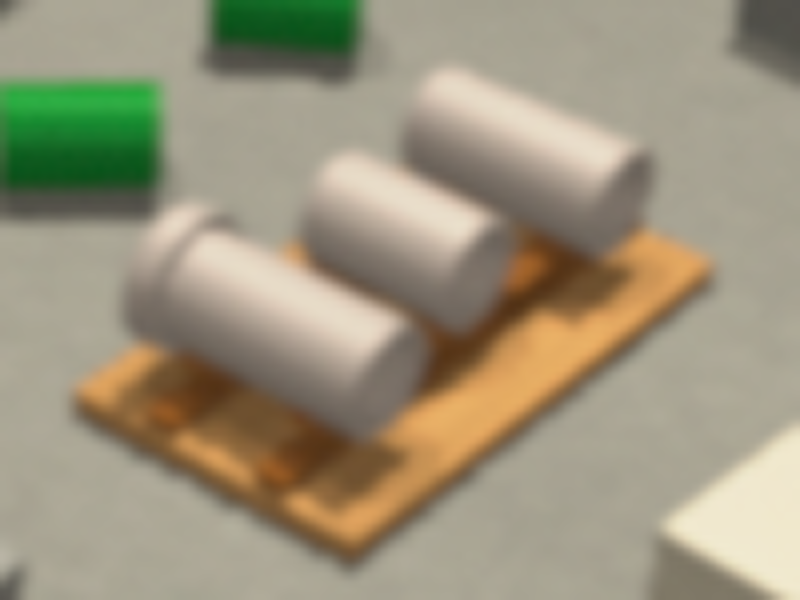

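View pics/c4.png

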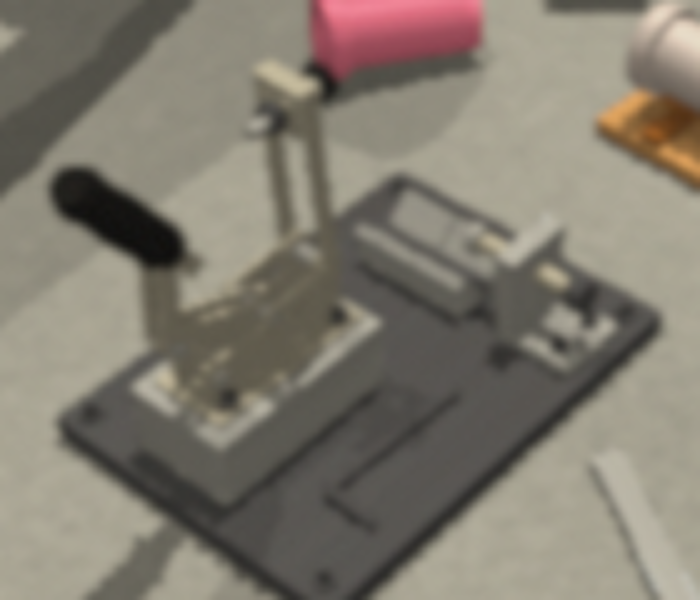

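```bash
cat >> h.py <<'E'
def uc(p,x0,y0,k): return (np.array(p,float)+.5)/k-.5+np.array([x0,y0])
def T(x,y,a,P):
    c,s=np.cos(a),np.sin(a); P=np.atleast_2d(P); 
    return np.c_[x+c*P[:,0]-s*P[:,1], y+s*P[:,0]+c*P[:,1], P[:,2]]
E
python3 - <<'E'
from h import *
from scipy.optimize import least_squares
s=load('top0')
# fixture
px=uc([(45,130),(548,42),(620,405),(112,503)],235,135,7)
M=np.array([(105,50,14),(105,-195,14),(-75,-195,14),(-75,50,14)])/1000
f=lambda p:(np.array([proj(s,q) for q in T(*p,M)])-px).ravel()
r=least_squares(f,[.5,0,.1]); print('fixture',r.x,np.round(r.fun,2))
F=r.x
for nm,P in [('vblock corners',[(-40,21,34),(30,21,34),(30,-21,34),(-40,-21,34)])]:
    print([np.round((proj(s,q)-[235,135]+.5)*7-.5) for q in T(*F,np.array(P)/1000)])
s2=load('scene0')
print('plate in scene c4',[np.round((proj(s2,q)-[170,190]+.5)*5-.5) for q in T(*F,M)])
print('grip in c4',[np.round((proj(s2,q)-[170,190]+.5)*5-.5) for q in T(*F,np.array([[0,-197,177]])/1000)], 'top c2',[np.round((proj(s,q)-[235,135]+.5)*7-.5) for q in T(*F,np.array([[0,-197,177]])/1000)])
# carrier
px=uc([(147,220),(690,160),(725,455),(175,520)],125,140,8)
M=np.array([(62.5,114,12),(62.5,-114,12),(-62.5,-114,12),(-62.5,114,12)])/1000
for z in (.008,.012,.016):
    M[:,2]=z
    f=lambda p:(np.array([proj(s,q) for q in T(*p,M)])-px).ravel()
    r=least_squares(f,[.5,0.2,.1]); print('carrier',z,r.x,np.round(r.fun,2))
C=r.x
print('groove -74',T(*C,[[0,-.074,.047]]))
# sleeve silhouette corners
th=np.linspace(0,2*np.pi,72)
def ring(x,rad): return np.c_[np.full(72,x),rad*np.cos(th),.047+rad*np.sin(th)]
obs=uc([(537,203),(643,195),(547,442),(677,430)],125,140,8)
def corners(p):
    out=[]
    for x,rad in ((.042,.022),(-.054,.027)):
        q=np.array([proj(s,a) for a in T(*p,ring(x,rad))])
        h=cv2.convexHull(q.astype(np.float32))[:,0]
        out+= [h[h[:,0].argmin()],h[h[:,0].argmax()]]
    return np.array(out)
def f(p): 
    return (corners(p)-obs).ravel()
r=least_squares(f,[.5,0.14,.1],diff_step=1e-3); print('sleeve',r.x,np.round(r.fun,2))
E
```

```text
fixture [ 0.53458939 -0.03578698  0.17093117] [-0.41 -0.1   0.21 -0.64  0.3   0.58 -0.09  0.14]
[array([159., 417.]), array([132., 269.]), array([220., 253.]), array([248., 400.])]
plate in scene c4 [array([666., 316.]), array([330., 622.]), array([ 54., 422.]), array([399., 173.])]
grip in c4 [array([120., 226.])] top c2 [array([664., 206.])]
carrier 0.008 [0.53681379 0.23548442 0.103588  ] [-0.55 -0.04  0.52 -0.32  0.3   0.22 -0.26  0.13]
carrier 0.012 [0.53645018 0.23473538 0.10357371] [-0.67 -0.09  0.63 -0.39  0.41  0.27 -0.36  0.2 ]
carrier 0.016 [0.53608659 0.23398632 0.10355933] [-0.78 -0.14  0.73 -0.46  0.53  0.32 -0.47  0.27]
groove -74 [[0.54373629 0.16038277 0.047     ]]
sleeve [0.54683376 0.16254352 0.08869388] [-0.3  -0.03  0.28 -0.08 -0.38  0.07  0.41  0.04]
```

```bash
cat >> h.py <<'E'
from scipy.spatial.transform import Rotation as Ro
def st():
    o=bot.get_obs(); q=o['ee_rot']; R=Ro.from_quat([q[1],q[2],q[3],q[0]]).as_matrix()
    return o,np.array(o['ee_pos']),R
def go(p=None,yaw=None,quiet=False):
    o,e,R=st(); y0=np.arctan2(R[1,0],R[0,0])
    print('t %.2f'%o['time_s'],'pos',np.round(e,4),'yaw %.4f'%y0,'F',np.round(o['force'],1),'gap %.3f'%o['finger_gap'],'tilt',np.round(R[:2,2],4))
    if p is not None:
        d=R.T@(np.array(p)-e)*100; dt=0 if yaw is None else -((yaw-y0+np.pi)%(2*np.pi)-np.pi)
        print('shift cm',np.round(d,2),'turn %.3f'%dt)
E
python3 -c "
from h import *
go([.47,.16,.33],.10)"
```

```text
t 0.15 pos [ 0.2724 -0.5896  0.2303] yaw 0.4328 F [ 0.8 -0.1  0. ] gap 1.001 tilt [-0.0006  0.0016]
shift cm [ 49.38 -59.78  -9.86] turn 0.333
```

Candidates in the top picture: collared bare tube (200,180) in the carrier's right groove; plain sleeve (154,182); short bush (178,181); pink look-alike (228,237); black look-alike (170,274); green bushes (138,237), (182,230). Only the bare metal tube at (200,180) has the collar, at the robot-side end, as the crop c1 shows, so that is the one.

Request:
carry_out(
  increments="70 10 -12 -10 0.1; 70 20 -24 -10 0.2; 70 30 -36 -10 0.333; 70 40 -48 -10 0.333; 70 50 -60 -10 0.333",
  squeeze=40,
)

```text
time_s: 0.65
ee_pos: [0.3347, -0.3571, 0.2887]
ee_rot: [0.0, 0.999, 0.049, 0.0]
force: [1.8, 0.1, 0.0]
finger_gap: 0.701
```

```bash
python3 -c "
from h import *
go([.55,.162,.26],.10)"
```

```text
t 0.65 pos [ 0.3347 -0.3571  0.2887] yaw 0.0990 F [1.8 0.1 0. ] gap 0.701 tilt [ 0.0004 -0.0002]
shift cm [ 26.56 -49.53   2.87] turn -0.001
```

Request:
carry_out(
  increments="70 12 -50 -2 0; 70 12 -50 -2 0; 70 12 -50 -2 0; 70 12 -50 -2 0; 70 12 -50 -2 0",
)

```text
time_s: 1.15
ee_pos: [0.3679, -0.1095, 0.2981]
ee_rot: [0.0, 0.999, 0.049, 0.0]
force: [1.4, -0.3, 0.2]
finger_gap: 0.7
```

```bash
python3 -c "
from h import *
go([.55,.162,.26],.10)"
```

```text
t 1.15 pos [ 0.3679 -0.1095  0.2981] yaw 0.0989 F [ 1.4 -0.3  0.2] gap 0.700 tilt [ 0.0006 -0.0001]
shift cm [ 20.8  -25.22   3.81] turn -0.001
```

Request:
carry_out(
  increments="70 20.8 -25.2 3.8 0; 70 20.8 -25.2 3.8 0; 70 20.8 -25.2 3.8 0; 70 20.8 -25.2 3.8 0; 70 20.8 -25.2 3.8 0",
)

```text
time_s: 1.65
ee_pos: [0.5071, 0.0971, 0.2689]
ee_rot: [0.0, 0.999, 0.05, 0.0]
force: [1.4, -0.6, 0.1]
finger_gap: 0.695
```

```bash
python3 -c "
from h import *
go([.55,.162,.26],.10)"
```

```text
t 1.65 pos [0.5071 0.0971 0.2689] yaw 0.1006 F [ 1.4 -0.6  0.1] gap 0.695 tilt [ 0.0002 -0.0002]
shift cm [ 4.92 -6.03  0.89] turn 0.001
```

Request:
carry_out(
  increments="70 4 -5.5 0.9 0; 70 4 -5.5 0.9 0; 70 4 -5.5 0.9 0; 70 4 -5.5 0.9 0; 70 4 -5.5 0.9 0",
)

```text
time_s: 2.15
ee_pos: [0.5406, 0.1527, 0.2605]
ee_rot: [0.0, 0.999, 0.049, 0.0]
force: [-0.4, 0.5, -0.8]
finger_gap: 0.698
```

```bash
python3 -c "
from h import *
snap('wrist','w1'); go([.55,.162,.26],.10)"
```

```text
t 2.20 pos [0.5406 0.1526 0.2607] yaw 0.0985 F [-0.2  0.3  0.5] gap 0.700 tilt [ 0.0005 -0.0001]
shift cm [ 1.03 -0.84  0.07] turn -0.002
```

View pics/w1.png

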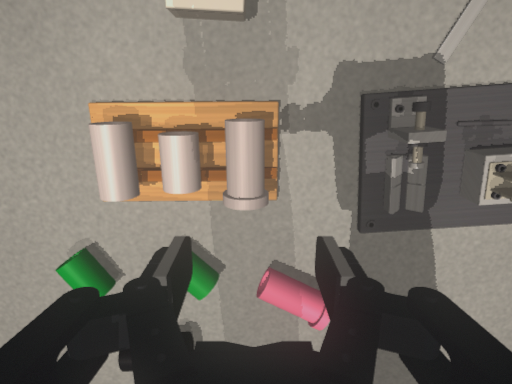

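Run:
```python
from h import *
crop('w1','c5',200,90,300,220,5)
crop('w1','c6',352,75,512,240,4)
```

```text
(no output)
```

View pics/c5.png

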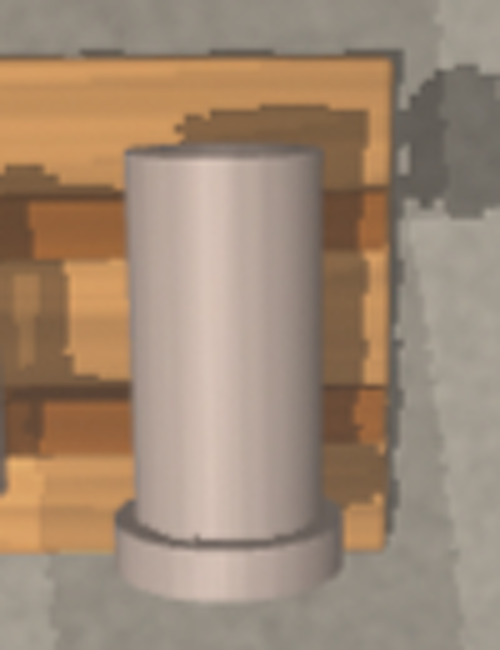

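View pics/c6.png

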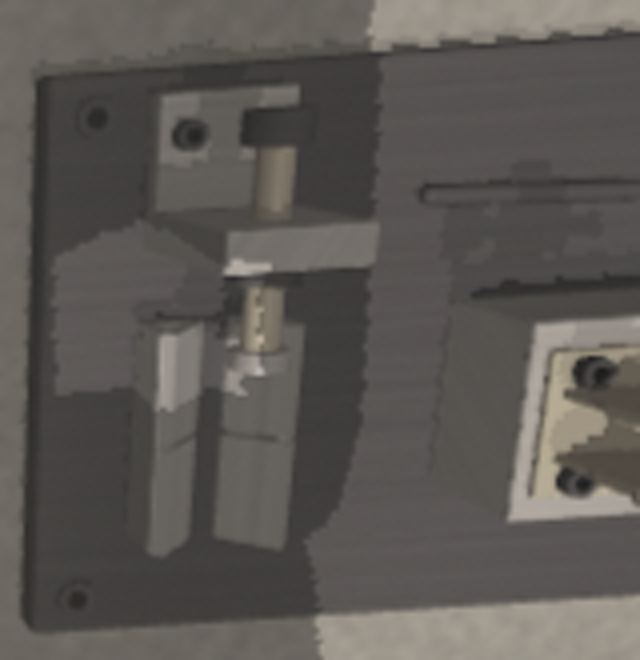

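Run:
```python
from h import *
from scipy.optimize import least_squares
s=load('w1'); t0=load('top0')
th=np.linspace(0,2*np.pi,120)
def ring(x,rad): return np.c_[np.full(120,x),rad*np.cos(th),.047+rad*np.sin(th)]
k=lambda v,o:(v+.5)/5-.5+o
def feat(p):
    a=np.array([proj(s,q) for q in T(*p,ring(.042,.022))]); b=np.array([proj(s,q) for q in T(*p,ring(-.054,.027))])
    return np.array([a[:,0].min(),a[:,0].max(),a[:,1].min(),b[:,0].min(),b[:,0].max(),b[:,1].max()])
obs=np.array([k(125,200),k(323,200),k(144,90),k(116,200),k(343,200),k(602,90)])
r=least_squares(lambda p:feat(p)-obs,[.545,.162,.1],diff_step=1e-4); print('sleeve',np.round(r.x,4),np.round(r.fun,2))
M=np.array([(105,50,14),(105,-195,14),(-75,-195,14),(-75,50,14)])/1000
pt=uc([(45,130),(548,42),(620,405),(112,503)],235,135,7)
pw=uc([(40,78),(28,625)],352,75,4)
f=lambda p:np.r_[(np.array([proj(t0,q) for q in T(*p,M)])-pt).ravel(),(np.array([proj(s,q) for q in T(*p,M[[0,3]])])-pw).ravel()]
r=least_squares(f,[.5346,-.0358,.17]); F=r.x; print('fixture',np.round(F,4),np.round(r.fun,2))
im=cv2.imread('pics/c6.png')
def ln(P,c):
    q=[((proj(s,a)-[352,75]+.5)*4-.5) for a in T(*F,np.array(P)/1000)]
    cv2.polylines(im,[np.int32(np.round(q))],True,c,1)
ln(M*1000,(0,0,255))
for y in (21,-21): ln([(-40,y,37),(30,y,37)],(0,255,0))
ln([(-40,21,37),(-40,0,32),(-40,-21,37)],(0,255,0))
ln([(-50,0,50),(60,0,50)],(255,255,0))
ln([(-90,-76,50),(90,-76,50)],(255,0,255))
cv2.imwrite('pics/o6.png',im)
```

```text
sleeve [0.5438 0.1619 0.1043] [-0.18  0.18 -0.07 -0.02  0.02  0.08]
fixture [ 0.5332 -0.0352  0.1765] [-0.73  0.42 -0.18 -0.52  0.21  0.65 -0.11  0.61  0.11 -1.57  0.25  1.61]
```

View pics/o6.png

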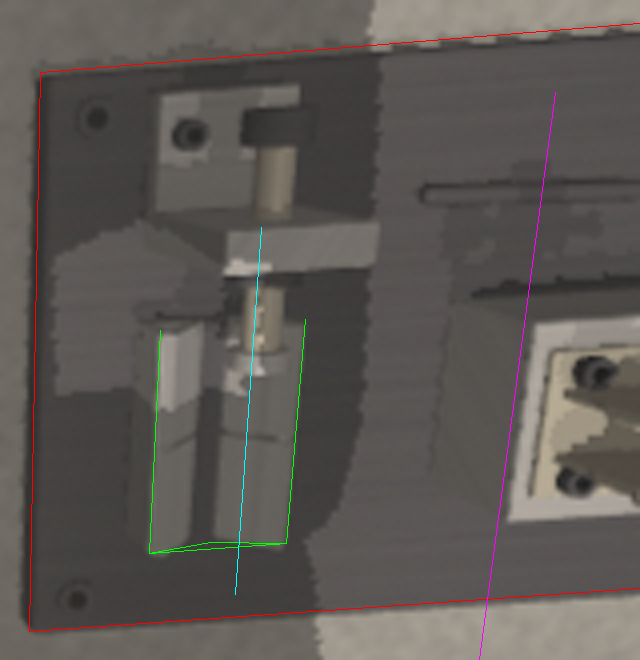

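```bash
python3 -c "
from h import *
go([.5362,.1611,.12],.104)"
```

```text
t 2.20 pos [0.5406 0.1526 0.2607] yaw 0.0985 F [-0.2  0.3  0.5] gap 0.700 tilt [ 0.0005 -0.0001]
shift cm [-0.36 -0.89 14.07] turn -0.006
```

Request:
carry_out(
  increments="70 -0.36 -0.89 5 -0.006; 70 -0.36 -0.89 10 -0.006; 70 -0.36 -0.89 14 -0.006; 70 -0.36 -0.89 14 -0.006; 70 -0.36 -0.89 14 -0.006",
)

```text
time_s: 2.7
ee_pos: [0.5365, 0.1614, 0.121]
ee_rot: [0.0, 0.999, 0.052, -0.0]
force: [-0.0, 0.6, -0.0]
finger_gap: 0.701
```

```bash
python3 -c "
from h import *
snap('wrist','w2'); go([.5362,.1611,.034],.104)"
```

```text
t 2.75 pos [0.5379 0.1618 0.123 ] yaw 0.1048 F [-0.2  0.1  0.7] gap 0.704 tilt [0.0037 0.0007]
shift cm [-0.21  0.05  8.9 ] turn 0.001
```

View pics/w2.png

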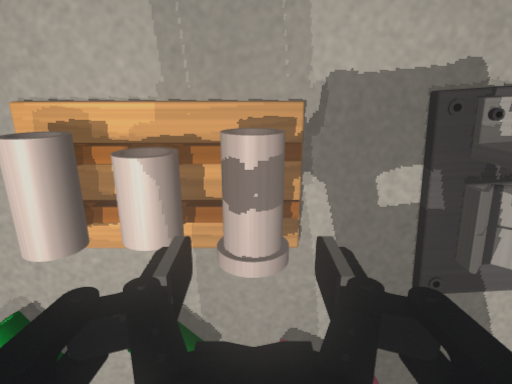

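The gripper is centred over the collared sleeve: its body is at column 252 and the fingers are at 192 and 316. Going down.

Request:
carry_out(
  increments="70 -0.1 0 3 0; 70 -0.1 0 6 0; 70 -0.1 0 7.5 0; 70 -0.1 0 8.7 0; 70 -0.1 0 8.7 0",
)

```text
time_s: 3.25
ee_pos: [0.5356, 0.1619, 0.0333]
ee_rot: [0.0, 0.999, 0.053, -0.0]
force: [0.5, 0.3, -0.7]
finger_gap: 0.7
```

```bash
python3 -c "
from h import *
go([.5362,.1611,.034],.104)"
```

```text
t 3.25 pos [0.5356 0.1619 0.0333] yaw 0.1056 F [ 0.5  0.3 -0.7] gap 0.700 tilt [-0.0003 -0.0001]
shift cm [ 0.05  0.09 -0.07] turn 0.002
```

Closing on the sleeve.

Request:
carry_out(
  increments="55 0 0.05 0 0; 40 0 0.05 0 0; 40 0 0.05 0 0; 40 0 0.05 0 0; 40 0 0.05 0 0",
  squeeze=45,
)

```text
time_s: 3.75
ee_pos: [0.5369, 0.162, 0.0352]
ee_rot: [-0.0, 0.999, 0.053, 0.002]
force: [-0.9, 1.2, 6.5]
finger_gap: 0.49
```

```bash
python3 -c "
from h import *
go()"
```

```text
t 3.75 pos [0.5369 0.162  0.0352] yaw 0.1058 F [-0.9  1.2  6.5] gap 0.490 tilt [0.003  0.0009]
```

Request:
carry_out(
  increments="40 0 0 -0.5 0; 40 0 0 -1.5 0; 40 0 0 -3 0; 40 0 0 -5 0; 40 0 0 -8 0",
)

```text
time_s: 4.25
ee_pos: [0.5339, 0.1611, 0.1128]
ee_rot: [0.0, 0.999, 0.053, -0.002]
force: [0.2, -0.1, -4.0]
finger_gap: 0.497
```

Run:
```python
from h import *
s=load('w1'); t0=load('top0')
F=[.5335,-.0352,.174]; c,sn=np.cos(F[2]),np.sin(F[2])
for nm,px,z in [('bracket top edge',(300,270),.068),('btn face top',(262,352),.058),('btn face top2',(262,370),.058),('b3',(262,390),.058)]:
    for zz in (z,z-.008):
        u=uc([px],352,75,4)[0]; P=onplane(s,*u,zz)[:2]-F[:2]; print(nm,zz,np.round([c*P[0]+sn*P[1],-sn*P[0]+c*P[1]],4))
crop('w1','c7',385,120,440,215,10)
go([.5335-.03*c,-.0352-.03*sn,.13],.174)
```

```text
bracket top edge 0.068 [ 0.0502 -0.0019]
bracket top edge 0.060000000000000005 [ 0.0487 -0.0061]
btn face top 0.058 [0.0261 0.0014]
btn face top 0.05 [ 0.0241 -0.0026]
btn face top2 0.058 [0.021  0.0011]
btn face top2 0.05 [ 0.0188 -0.003 ]
b3 0.058 [0.0152 0.0006]
b3 0.05 [ 0.0129 -0.0035]
t 4.25 pos [0.5339 0.1611 0.1128] yaw 0.1057 F [ 0.2 -0.1 -4. ] gap 0.497 tilt [-0.0038 -0.0009]
shift cm [-5.11 19.72 -1.69] turn -0.068
```

View pics/c7.png

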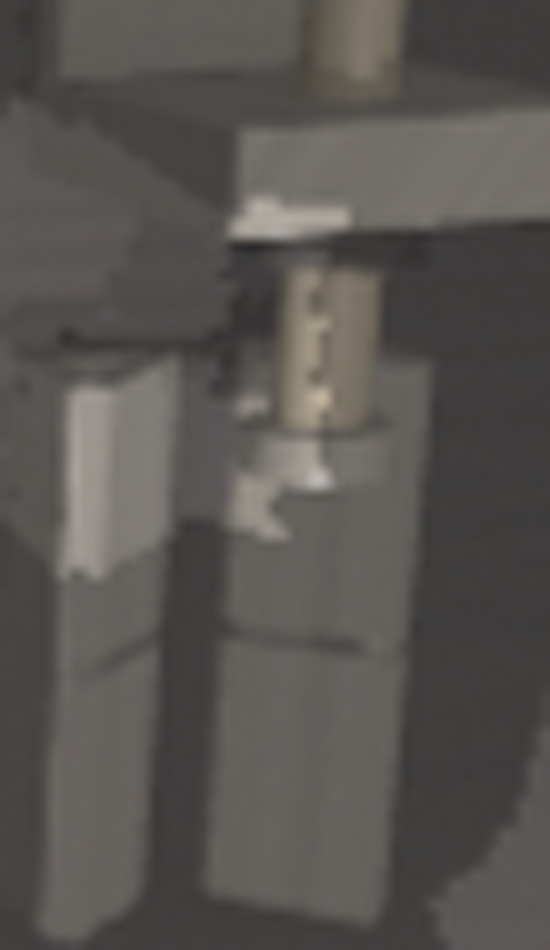

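Run:
```python
from h import *
c,sn=np.cos(.174),np.sin(.174)
go([.5335-.041*c,-.0352-.041*sn,.113],.174)
```

```text
t 4.25 pos [0.5339 0.1611 0.1128] yaw 0.1057 F [ 0.2 -0.1 -4. ] gap 0.497 tilt [-0.0038 -0.0009]
shift cm [-6.20e+00  1.98e+01  1.00e-02] turn -0.068
```

Request:
carry_out(
  increments="40 -1.2 4 0 -0.01; 40 -2.5 8 0 -0.02; 40 -3.8 12 0 -0.04; 40 -5 16 0 -0.06; 40 -6.2 19.8 0 -0.068",
)

```text
time_s: 4.75
ee_pos: [0.4942, -0.0436, 0.1143]
ee_rot: [0.0, 0.996, 0.087, 0.001]
force: [0.6, -0.7, -4.5]
finger_gap: 0.5
```

Request:
carry_out(
  increments="40 0 0 0 0; 40 0 0 0 0; 40 0 0 0 0; 40 0 0 0 0; 40 0 0 0 0",
)

```text
time_s: 5.25
ee_pos: [0.4949, -0.041, 0.1133]
ee_rot: [-0.0, 0.996, 0.088, -0.0]
force: [-0.3, -0.4, -3.9]
finger_gap: 0.497
```

Run:
```python
from h import *
snap('wrist','w3');snap('scene','s3')
c,sn=np.cos(.174),np.sin(.174)
go([.5335-.041*c,-.0352-.041*sn,.113],.174)
crop('s3','s3c',170,180,310,310,5)
```

```text
t 5.35 pos [ 0.4948 -0.0412  0.1132] yaw 0.1751 F [ 0.3 -0.5 -4.2] gap 0.496 tilt [-0.0002  0.    ]
shift cm [-0.19  0.08  0.02] turn 0.001
```

View pics/w3.png

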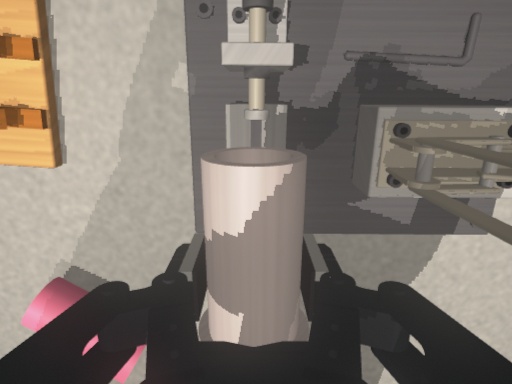

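View pics/s3c.png

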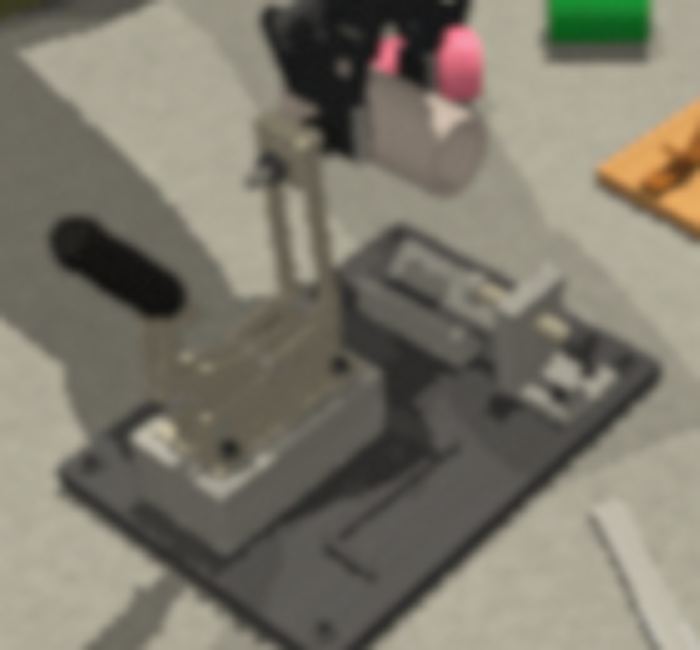

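Run:
```python
from h import *
crop('w3','w3c',185,0,315,160,5)
s=load('w3'); R,t=RT(s); print(-R.T@t)
import numpy as np
im=cv2.imread('pics/w3c.png'); F=[.5335,-.0352,.174]
def ln(P,c):
    q=[((proj(s,a)-[185,0]+.5)*5-.5) for a in T(*F,np.array(P)/1000)]
    cv2.polylines(im,[np.int32(np.round(q))],True,c,1)
ln([(-75,50,14),(105,50,14)],(0,0,255))
for y in (21,-21): ln([(-40,y,37),(30,y,37)],(0,255,0))
ln([(-50,0,50),(100,0,50)],(255,255,0))
ln([(50,20,68),(50,-20,68)],(255,0,255))
a=np.linspace(0,2*np.pi,30); ln(np.c_[0*a+20,8*np.cos(a),50+8*np.sin(a)],(0,0,255))
cv2.imwrite('pics/w3o.png',im)
```

```text
[ 0.5681614  -0.02887319  0.25662236]
```

View pics/w3o.png

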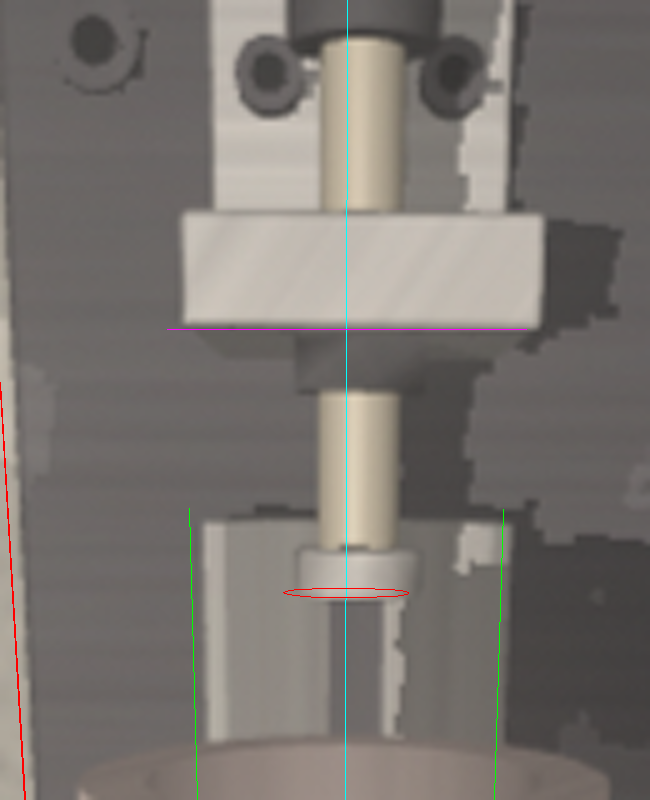

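View pics/w3c.png

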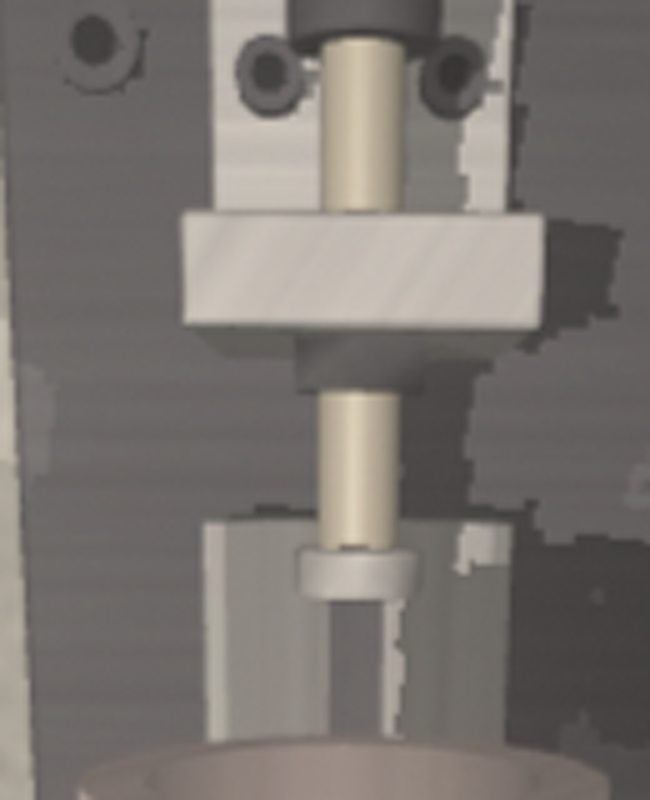

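Request:
carry_out(
  increments="40 -0.2 0.13 1.2 0; 40 -0.2 0.13 2.6 0; 40 -0.2 0.13 3.6 0; 40 -0.2 0.13 4.3 0; 40 -0.2 0.13 4.5 0",
)

```text
time_s: 5.85
ee_pos: [0.4919, -0.0434, 0.0665]
ee_rot: [-0.0, 0.996, 0.087, -0.001]
force: [0.7, 0.4, -4.2]
finger_gap: 0.499
```

Run:
```python
from h import *
snap('wrist','w4')
c,sn=np.cos(.174),np.sin(.174)
go([.5335-.041*c+.0005*sn,-.0352-.041*sn-.0005*c,.064],.174)
crop('w4','w4c',185,0,315,160,5)
```

```text
t 5.90 pos [ 0.4922 -0.0434  0.0669] yaw 0.1737 F [ 0.9  0.3 -3.9] gap 0.500 tilt [-0.0022  0.0004]
shift cm [ 0.11 -0.05  0.29] turn -0.000
```

View pics/w4.png

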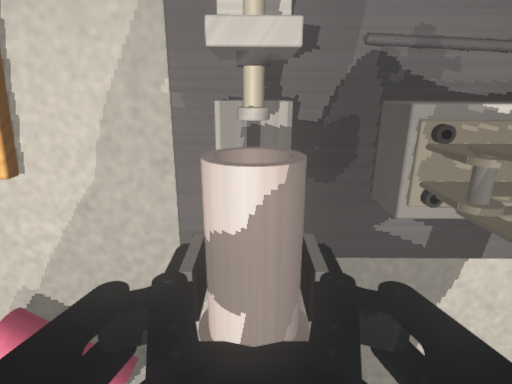

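Request:
carry_out(
  increments="40 0 0 0.1 0; 40 0 0 0.15 0; 40 0 0 0.2 0; 40 0 0 0.25 0; 40 0 0 0.3 0",
)

```text
time_s: 6.4
ee_pos: [0.4932, -0.0436, 0.0655]
ee_rot: [0.0, 0.996, 0.087, 0.0]
force: [0.5, -0.2, -3.6]
finger_gap: 0.5
```

```bash
python3 -c "
from h import *
go()"
```

```text
t 6.40 pos [ 0.4932 -0.0436  0.0655] yaw 0.1739 F [ 0.5 -0.2 -3.6] gap 0.500 tilt [ 0.0005 -0.0001]
```

Request:
carry_out(
  increments="40 0 0 0.04 0; 40 0 0 0.08 0; 40 0 0 0.12 0; 40 0 0 0.16 0; 40 0 0 0.2 0",
)

```text
time_s: 6.9
ee_pos: [0.493, -0.0436, 0.0632]
ee_rot: [-0.0, 0.996, 0.087, -0.0]
force: [0.3, -0.1, -3.6]
finger_gap: 0.5
```

```bash
python3 -c "
from h import *
go()"
```

```text
t 6.90 pos [ 0.493  -0.0436  0.0632] yaw 0.1738 F [ 0.3 -0.1 -3.6] gap 0.500 tilt [-0.0001 -0.    ]
```

Request:
carry_out(
  increments="40 0 0 0.03 0; 40 0 0 0.06 0; 40 0 0 0.09 0; 40 0 0 0.12 0; 40 0 0 0.12 0",
)

```text
time_s: 7.4
ee_pos: [0.493, -0.0435, 0.062]
ee_rot: [-0.0, 0.996, 0.087, -0.0]
force: [0.3, -0.1, -4.2]
finger_gap: 0.496
```

```bash
python3 -c "
from h import *
go()"
```

```text
t 7.40 pos [ 0.493  -0.0435  0.062 ] yaw 0.1738 F [ 0.3 -0.1 -4.2] gap 0.496 tilt [-0.0001  0.    ]
```

Request:
carry_out(
  increments="40 0 0 0.03 0; 40 0 0 0.06 0; 40 0 0 0.09 0; 40 0 0 0.12 0; 40 0 0 0.12 0",
)

```text
time_s: 7.9
ee_pos: [0.493, -0.0435, 0.0608]
ee_rot: [-0.0, 0.996, 0.087, -0.0]
force: [-0.4, -0.4, -5.0]
finger_gap: 0.499
```

```bash
python3 -c "
from h import *
go()"
```

```text
t 7.90 pos [ 0.493  -0.0435  0.0608] yaw 0.1739 F [-0.4 -0.4 -5. ] gap 0.499 tilt [-0.0001  0.    ]
```

Request:
carry_out(
  increments="40 0 0 0.03 0; 40 0 0 0.06 0; 40 0 0 0.09 0; 40 0 0 0.12 0; 40 0 0 0.12 0",
)

```text
time_s: 8.4
ee_pos: [0.4929, -0.0436, 0.0596]
ee_rot: [-0.0, 0.996, 0.087, -0.0]
force: [-0.1, 0.3, -4.5]
finger_gap: 0.496
```

```bash
python3 -c "
from h import *
snap('wrist','w5');snap('scene','s5')
go()
crop('s5','s5c',210,180,310,260,8)"
```

```text
t 8.50 pos [ 0.493  -0.0436  0.0597] yaw 0.1738 F [-0.1  0.8 -4.8] gap 0.499 tilt [-0.  0.]
```

View pics/w5.png

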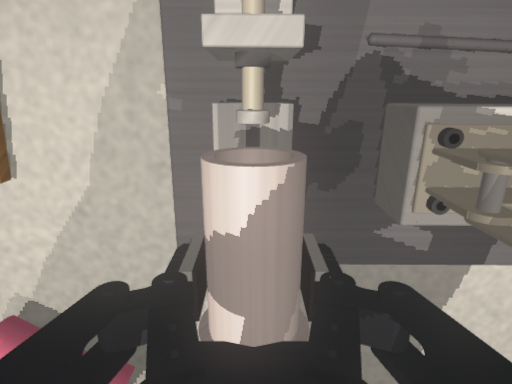

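View pics/s5c.png

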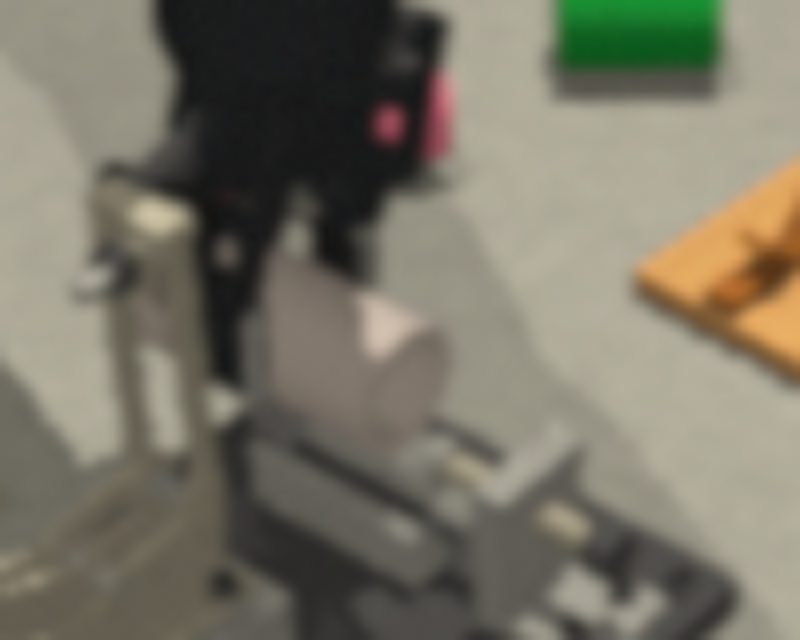

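Run:
```python
from h import *
s=load('s5'); im=cv2.imread('pics/s5c.png'); F=[.5335,-.0357,.174]
a=np.linspace(0,2*np.pi,40)
for z,c in ((50,(0,255,0)),(56,(0,0,255))):
    for x in (8,):
        q=[((proj(s,p)-[210,180]+.5)*8-.5) for p in T(*F,np.c_[0*a+x,22*np.cos(a),z+22*np.sin(a)]/1000)]
        cv2.polylines(im,[np.int32(np.round(q))],True,c,1)
for y in (21,-21):
    q=[((proj(s,p)-[210,180]+.5)*8-.5) for p in T(*F,np.array([(-40,y,37),(30,y,37)])/1000)]
    cv2.polylines(im,[np.int32(np.round(q))],True,(255,255,0),1)
cv2.imwrite('pics/s5o.png',im)
```

```text
(no output)
```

View pics/s5o.png

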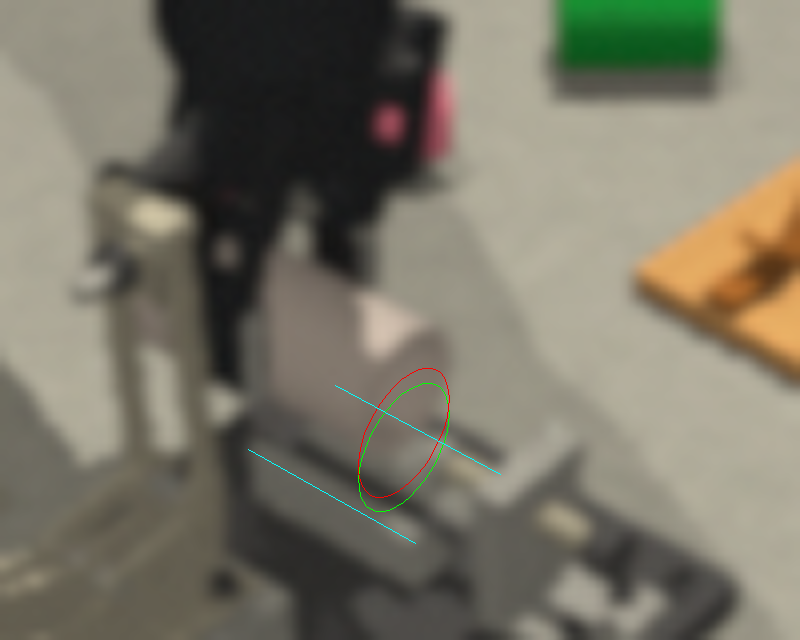

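The sleeve is still about 20 mm above the V, because its axis lies about 13 mm above the TCP. I'll keep lowering.

Request:
carry_out(
  increments="40 0 0 0.4 0; 40 0 0 0.8 0; 40 0 0 1.2 0; 40 0 0 1.5 0; 40 0 0 1.7 0",
)

```text
time_s: 9.0
ee_pos: [0.4927, -0.0435, 0.0421]
ee_rot: [-0.0, 0.996, 0.087, -0.0]
force: [-0.5, 0.1, -4.0]
finger_gap: 0.496
```

```bash
python3 -c "
from h import *
snap('wrist','w6');snap('scene','s6')
go()
crop('s6','s6c',210,180,310,260,8)"
```

```text
t 9.10 pos [ 0.4927 -0.0435  0.0422] yaw 0.1738 F [-0.5  0.7 -3.3] gap 0.499 tilt [-0.0009  0.0001]
```

View pics/w6.png

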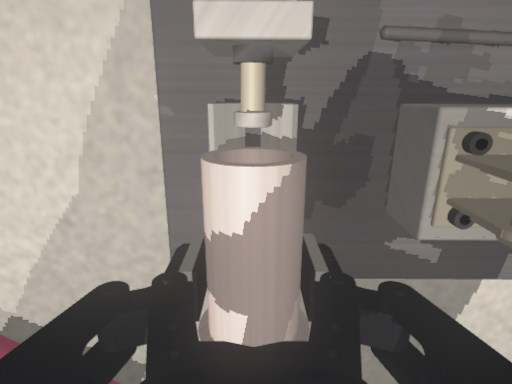

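View pics/s6c.png

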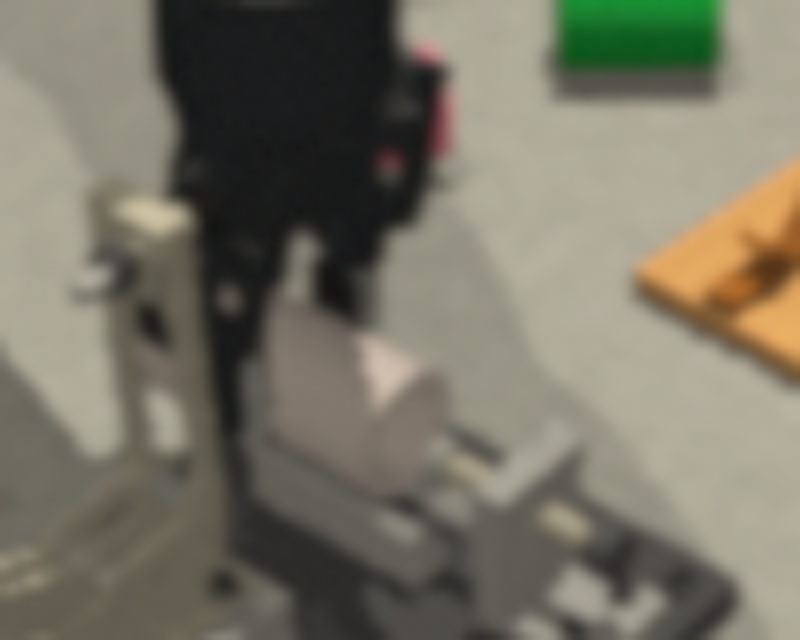

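Request:
carry_out(
  increments="40 0 -0.03 0.08 0; 40 0 -0.03 0.16 0; 40 0 -0.03 0.24 0; 40 0 -0.03 0.3 0; 40 0 -0.03 0.3 0",
)

```text
time_s: 9.6
ee_pos: [0.4929, -0.0433, 0.0396]
ee_rot: [-0.0, 0.996, 0.087, -0.0]
force: [-0.2, 0.1, -4.3]
finger_gap: 0.495
```

Request:
carry_out(
  increments="40 0 0 0.02 0; 40 0 0 0.04 0; 40 0 0 0.06 0; 40 0 0 0.08 0; 40 0 0 0.08 0",
)

```text
time_s: 10.1
ee_pos: [0.4929, -0.0432, 0.0388]
ee_rot: [-0.0, 0.996, 0.087, -0.0]
force: [0.1, -0.0, -3.8]
finger_gap: 0.495
```

```bash
python3 -c "
from h import *
go()"
```

```text
t 10.10 pos [ 0.4929 -0.0432  0.0388] yaw 0.1738 F [ 0.1 -0.  -3.8] gap 0.495 tilt [-0.0001  0.    ]
```

Request:
carry_out(
  increments="40 0 0 0.02 0; 40 0 0 0.04 0; 40 0 0 0.06 0; 40 0 0 0.08 0; 40 0 0 0.08 0",
)

```text
time_s: 10.6
ee_pos: [0.4931, -0.0432, 0.0385]
ee_rot: [-0.0, 0.996, 0.087, 0.0]
force: [-2.4, 1.0, 1.1]
finger_gap: 0.5
```

Request:
carry_out(
  increments="40 0 0 0.02 0; 40 0 0 0.04 0; 40 0 0 0.06 0; 40 0 0 0.06 0; 40 0 0 0.06 0",
)

```text
time_s: 11.1
ee_pos: [0.4931, -0.0432, 0.0385]
ee_rot: [-0.0, 0.996, 0.087, -0.0]
force: [-5.9, 2.7, 6.8]
finger_gap: 0.499
```

```bash
python3 -c "
from h import *
go()"
```

```text
t 11.10 pos [ 0.4931 -0.0432  0.0385] yaw 0.1738 F [-5.9  2.7  6.8] gap 0.499 tilt [-0.0003  0.0002]
```

Request:
carry_out(
  increments="40 0 0 -0.05 0; 40 0 0 -0.08 0; 40 0 0 -0.08 0; 50 0 0 -0.08 0; 56 0 0 -0.08 0",
  squeeze=20,
)

```text
time_s: 11.6
ee_pos: [0.4935, -0.0435, 0.0383]
ee_rot: [0.0, 0.996, 0.087, 0.001]
force: [0.1, 0.5, -0.3]
finger_gap: 0.558
```

Request:
carry_out(
  increments="60 0 0 0 0; 70 0 0 0 0; 80 0 0 0 0; 80 0 0 0 0; 80 0 0 0 0",
)

```text
time_s: 12.1
ee_pos: [0.493, -0.0433, 0.0383]
ee_rot: [0.0, 0.996, 0.087, 0.0]
force: [0.9, -0.7, 0.1]
finger_gap: 0.8
```

```bash
python3 -c "
from h import *
snap('wrist','w7');snap('scene','s7')
go()
crop('s7','s7c',210,180,310,260,8)"
```

```text
t 12.20 pos [ 0.493  -0.0433  0.0383] yaw 0.1738 F [ 0.2  0.3 -0.1] gap 0.802 tilt [ 0.0001 -0.    ]
```

View pics/w7.png

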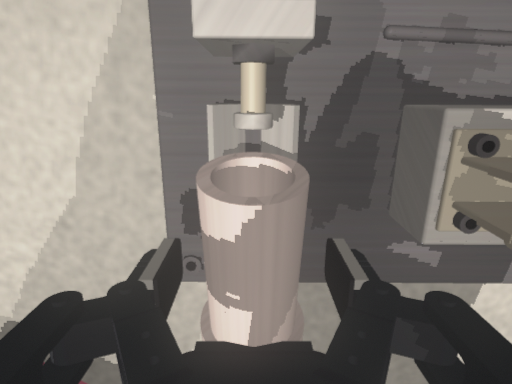

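View pics/s7c.png

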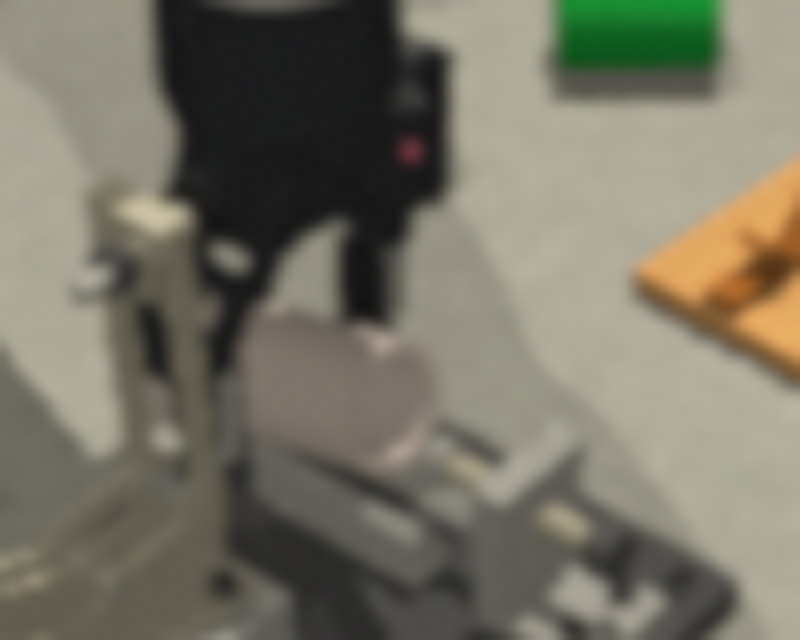

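The sleeve has tipped collar-down: I laid it too far back, with its centre of mass beyond the V's near end (rim at (252,185), collar low at (252,325)). It is still lying on the V edge, so I'll regrip, lift and lay it again further forward.

Request:
carry_out(
  increments="60 0 0 0 0; 40 0 0 0 0; 40 0 0 0 0; 40 0 0 0 0; 40 0 0 0 0",
  squeeze=40,
)

```text
time_s: 12.7
ee_pos: [0.4929, -0.0429, 0.0385]
ee_rot: [-0.0, 0.996, 0.087, -0.0]
force: [-1.1, 3.5, 3.7]
finger_gap: 0.502
```

Request:
carry_out(
  increments="40 0 0 -0.2 0; 40 0 0 -0.5 0; 40 0 0 -0.9 0; 40 0 0 -1.2 0; 40 0 0 -1.2 0",
)

```text
time_s: 13.2
ee_pos: [0.4933, -0.0435, 0.0508]
ee_rot: [0.0, 0.996, 0.087, 0.001]
force: [0.5, -0.0, -4.6]
finger_gap: 0.502
```

```bash
python3 -c "
from h import *
snap('wrist','w8');snap('scene','s8')
go()
crop('s8','s8c',210,180,310,260,8)"
```

```text
t 13.30 pos [ 0.493  -0.0433  0.0503] yaw 0.1737 F [ 0.3 -0.2 -4. ] gap 0.496 tilt [ 0.0002 -0.0002]
```

View pics/w8.png

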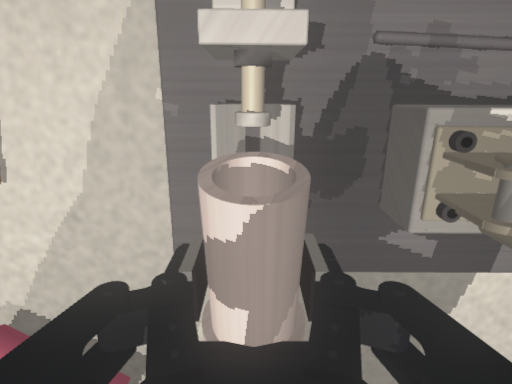

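View pics/s8c.png

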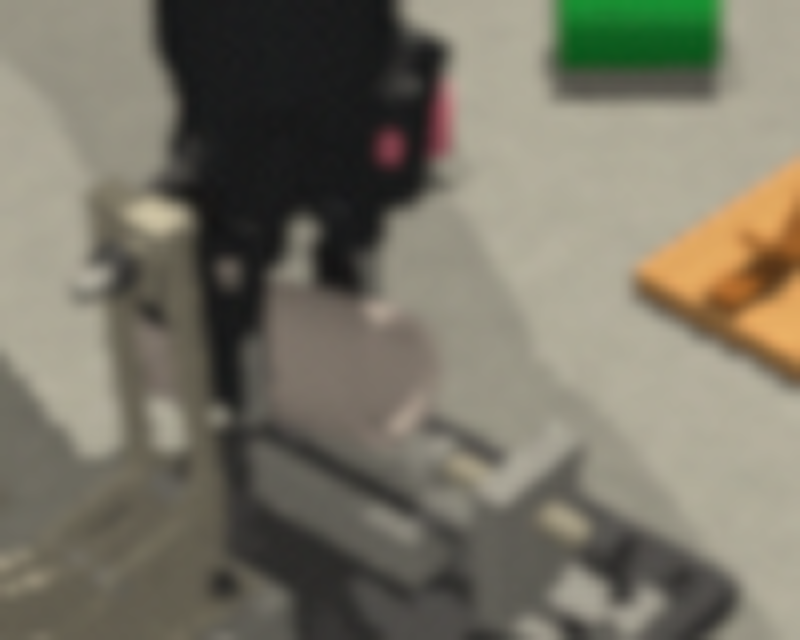

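Run:
```python
from h import *
s=load('w8'); o,e,R=st(); yaw=.1738
a=np.linspace(0,2*np.pi,90)
for L in (.045,.049):
  for pd in (0,5,10,15,20):
    p=np.radians(pd)
    l=np.c_[L*np.cos(p)-.022*np.sin(p)*np.sin(a), .022*np.cos(a), .0122+L*np.sin(p)+.022*np.cos(p)*np.sin(a)]
    W=T(e[0],e[1],yaw,l); W[:,2]+=e[2]
    q=np.array([proj(s,w) for w in W]); print(L,pd,np.round([q[:,0].min(),q[:,0].max(),q[:,1].min(),q[:,1].max()],1))
```

```text
0.045 0 [198.5 303.4 156.1 179.4]
0.045 5 [197.  304.8 154.1 188. ]
0.045 10 [195.4 306.3 152.8 197.9]
0.045 15 [193.8 307.7 152.2 209. ]
0.045 20 [192.3 309.1 152.5 221.1]
0.049 0 [198.  303.9 148.  168.5]
0.049 5 [196.3 305.5 145.9 177.2]
0.049 10 [194.5 307.1 144.5 187.4]
0.049 15 [192.8 308.7 144.  198.9]
0.049 20 [191.  310.3 144.4 211.7]
```

Run:
```python
from h import *
c,sn=np.cos(.174),np.sin(.174)
o,e,R=st(); P=e[:2]-[.5335,-.0352]; print('tcp fixture',np.round([c*P[0]+sn*P[1],-sn*P[0]+c*P[1]],4))
```

```text
tcp fixture [-0.0413 -0.001 ]
```

Request:
carry_out(
  increments="40 0.3 0 0 0; 40 0.6 0 0 0; 40 0.9 0 0 0; 40 1.1 0 0 0; 40 1.1 0 0 0",
)

```text
time_s: 13.8
ee_pos: [0.5042, -0.0413, 0.0503]
ee_rot: [0.0, 0.996, 0.087, 0.0]
force: [-1.2, -0.3, -4.1]
finger_gap: 0.497
```

Request:
carry_out(
  increments="40 0 0 0.3 0; 40 0 0 0.6 0; 40 0 0 0.8 0; 40 0 0 0.9 0; 40 0 0 0.95 0",
  squeeze=25,
)

```text
time_s: 14.3
ee_pos: [0.5037, -0.0413, 0.0412]
ee_rot: [-0.0, 0.996, 0.087, -0.0]
force: [-2.8, 1.2, 2.8]
finger_gap: 0.498
```

```bash
python3 -c "
from h import *
snap('wrist','w9')
go()"
```

```text
t 14.35 pos [ 0.5037 -0.0413  0.0412] yaw 0.1737 F [-3.7  1.3  2.2] gap 0.500 tilt [-0.0008  0.0003]
```

View pics/w9.png

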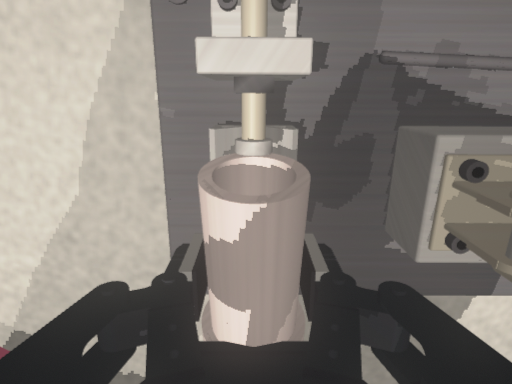

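Request:
carry_out(
  increments="40 0 0 0.03 0; 40 0 0 0.06 0; 40 0 0 0.09 0; 40 0 0 0.12 0; 40 0 0 0.12 0",
  squeeze=20,
)

```text
time_s: 14.85
ee_pos: [0.5039, -0.0413, 0.0409]
ee_rot: [-0.0, 0.996, 0.087, -0.0]
force: [-6.9, 1.2, 9.7]
finger_gap: 0.493
```

```bash
python3 -c "
from h import *
go()"
```

```text
t 14.85 pos [ 0.5039 -0.0413  0.0409] yaw 0.1737 F [-6.9  1.2  9.7] gap 0.493 tilt [-0.0005  0.0001]
```

Request:
carry_out(
  increments="40 0 0 0.03 0; 40 0 0 0.06 0; 40 0 0 0.08 0; 40 0 0 0.08 0; 40 0 0 0.08 0",
)

```text
time_s: 15.35
ee_pos: [0.5041, -0.0413, 0.0408]
ee_rot: [-0.0, 0.996, 0.087, -0.0]
force: [-7.6, 3.0, 13.0]
finger_gap: 0.5
```

```bash
python3 -c "
from h import *
snap('wrist','w10')
go()"
```

```text
t 15.40 pos [ 0.5041 -0.0413  0.0407] yaw 0.1737 F [-8.1  2.4 13. ] gap 0.500 tilt [-0.0006  0.0001]
```

View pics/w10.png

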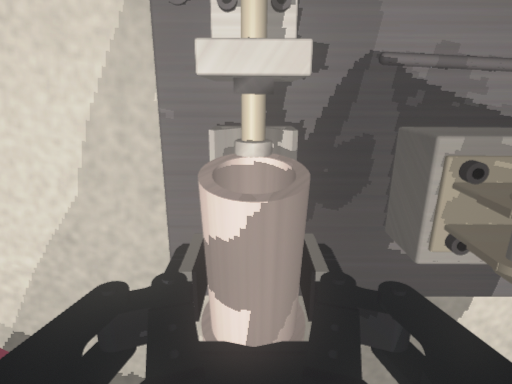

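Request:
carry_out(
  increments="40 0 0 -0.1 0; 40 0 0 -0.2 0; 40 0 0 -0.25 0; 46 0 0 -0.25 0; 52 0 0 -0.25 0",
)

```text
time_s: 15.9
ee_pos: [0.5044, -0.0413, 0.0413]
ee_rot: [0.0, 0.996, 0.087, 0.001]
force: [-0.1, 2.3, -0.5]
finger_gap: 0.521
```

Request:
carry_out(
  increments="56 0 0 0 0; 60 0 0 0 0; 65 0 0 0 0; 70 0 0 0 0; 70 0 0 0 0",
)

```text
time_s: 16.4
ee_pos: [0.5039, -0.0414, 0.0414]
ee_rot: [0.0, 0.996, 0.087, 0.0]
force: [-0.4, -0.3, -0.3]
finger_gap: 0.697
```

```bash
python3 -c "
from h import *
snap('wrist','w11');snap('scene','s11')
go()
crop('s11','s11c',210,180,310,260,8)"
```

```text
t 16.50 pos [ 0.5038 -0.0414  0.0413] yaw 0.1738 F [-0.4 -0.2  0.4] gap 0.702 tilt [ 0.0002 -0.    ]
```

View pics/w11.png

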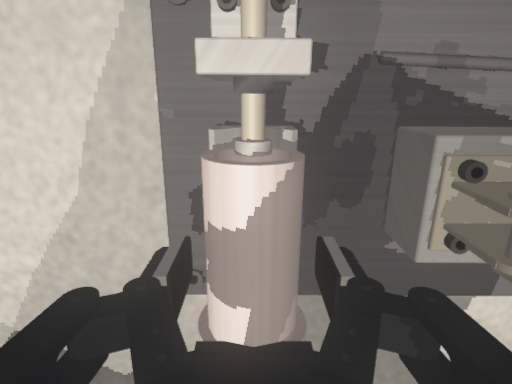

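View pics/s11c.png

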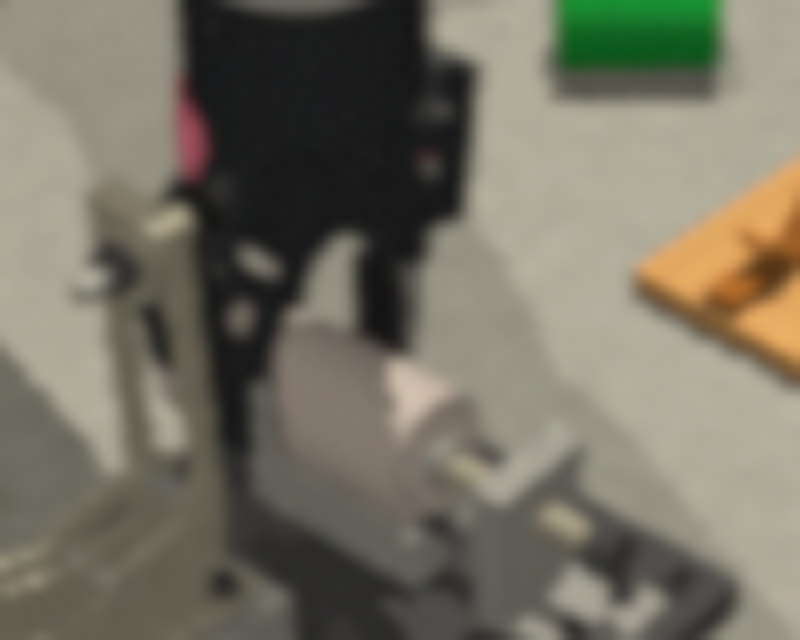

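The sleeve has settled level in the V. Its plain end (rim at row 150) is just short of the button (row 145). Next I go up, back behind the collar, and push on its face with the fingers part open, so that each finger bears on one side of the ring.

Request:
carry_out(
  increments="75 0 0 -2 0; 75 0 0 -5 0; 75 0 0 -8 0; 75 -4 0 -8 0; 75 -7.8 0 -8 0",
)

```text
time_s: 17.0
ee_pos: [0.4273, -0.0552, 0.1229]
ee_rot: [0.001, 0.996, 0.087, 0.001]
force: [-0.2, -1.4, 0.7]
finger_gap: 0.75
```

Request:
carry_out(
  increments="40 0 0 0 0; 40 0 0 0 0; 40 0 0 3 0; 40 0 0 6 0; 40 0 0 8 0",
)

```text
time_s: 17.5
ee_pos: [0.4274, -0.0547, 0.0398]
ee_rot: [-0.0, 0.996, 0.087, -0.0]
force: [-0.6, 0.1, -0.3]
finger_gap: 0.402
```

Run:
```python
from h import *
snap('wrist','w12')
go()
c,sn=np.cos(.174),np.sin(.174)
o,e,R=st(); P=e[:2]-[.5335,-.0352]; print('tcp fixture',np.round([c*P[0]+sn*P[1],-sn*P[0]+c*P[1]],4))
```

```text
t 17.55 pos [ 0.425  -0.0541  0.0368] yaw 0.1741 F [-2.2  0.5 -1.7] gap 0.400 tilt [-0.0063  0.0017]
tcp fixture [-0.1101  0.0002]
```

View pics/w12.png

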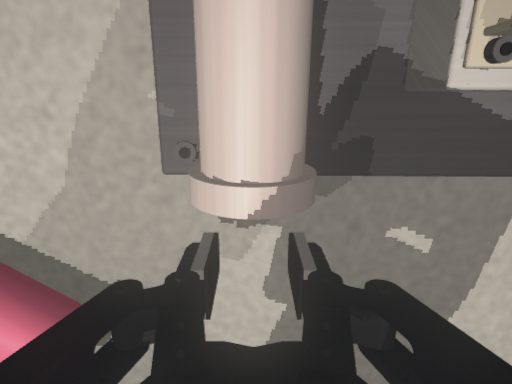

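Request:
carry_out(
  increments="40 0.3 0 0.4 0; 40 0.6 0 0.4 0; 40 0.8 0 0.4 0; 40 1.0 0 0.4 0; 40 1.2 0 0.4 0",
)

```text
time_s: 18.05
ee_pos: [0.4397, -0.0529, 0.0382]
ee_rot: [0.0, 0.996, 0.087, 0.001]
force: [-0.4, -0.4, -0.6]
finger_gap: 0.4
```

Run:
```python
from h import *
snap('wrist','w13')
go()
```

```text
t 18.10 pos [ 0.4398 -0.0528  0.0382] yaw 0.1739 F [-0.4 -0.3 -0.1] gap 0.397 tilt [ 0.0019 -0.0004]
```

View pics/w13.png

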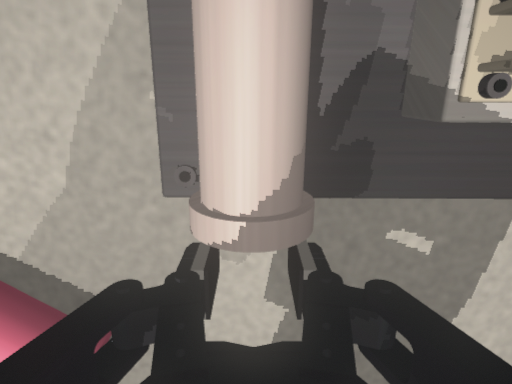

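Request:
carry_out(
  increments="40 0.06 0 0 0; 40 0.12 0 0 0; 40 0.18 0 0 0; 40 0.24 0 0 0; 40 0.3 0 0 0",
)

```text
time_s: 18.6
ee_pos: [0.4417, -0.0522, 0.0372]
ee_rot: [-0.0, 0.996, 0.087, -0.0]
force: [-0.6, -0.8, -0.2]
finger_gap: 0.398
```

```bash
python3 -c "
from h import *
go()"
```

```text
t 18.60 pos [ 0.4417 -0.0522  0.0372] yaw 0.1738 F [-0.6 -0.8 -0.2] gap 0.398 tilt [-0.0001  0.    ]
```

Request:
carry_out(
  increments="40 0.06 0 0 0; 40 0.12 0 0 0; 40 0.18 0 0 0; 40 0.24 0 0 0; 40 0.3 0 0 0",
)

```text
time_s: 19.1
ee_pos: [0.4447, -0.0517, 0.0373]
ee_rot: [0.0, 0.996, 0.087, 0.0]
force: [-0.7, 0.1, 0.5]
finger_gap: 0.398
```

```bash
python3 -c "
from h import *
go()"
```

```text
t 19.10 pos [ 0.4447 -0.0517  0.0373] yaw 0.1738 F [-0.7  0.1  0.5] gap 0.398 tilt [ 0. -0.]
```

Request:
carry_out(
  increments="40 0.06 0 0 0; 40 0.12 0 0 0; 40 0.18 0 0 0; 40 0.24 0 0 0; 40 0.3 0 0 0",
)

```text
time_s: 19.6
ee_pos: [0.4469, -0.0514, 0.0372]
ee_rot: [0.0, 0.996, 0.087, -0.001]
force: [-5.4, -2.1, 3.4]
finger_gap: 0.402
```

```bash
python3 -c "
from h import *
go()"
```

```text
t 19.60 pos [ 0.4469 -0.0514  0.0372] yaw 0.1739 F [-5.4 -2.1  3.4] gap 0.402 tilt [-0.0023 -0.0004]
```

Request:
carry_out(
  increments="40 0.03 0 0 0; 40 0.06 0 0 0; 40 0.09 0 0 0; 40 0.12 0 0 0; 40 0.15 0 0 0",
)

```text
time_s: 20.1
ee_pos: [0.4469, -0.0514, 0.037]
ee_rot: [0.0, 0.996, 0.087, -0.003]
force: [-10.9, -3.6, 7.7]
finger_gap: 0.398
```

```bash
python3 -c "
from h import *
snap('top','t14');snap('scene','s14')
go()
crop('s14','s14c',210,180,310,260,8)
crop('t14','t14c',235,135,345,215,7)"
```

```text
t 20.20 pos [ 0.4469 -0.0514  0.037 ] yaw 0.1742 F [-11.   -3.3   7.3] gap 0.397 tilt [-0.0061 -0.0009]
```

View pics/s14c.png

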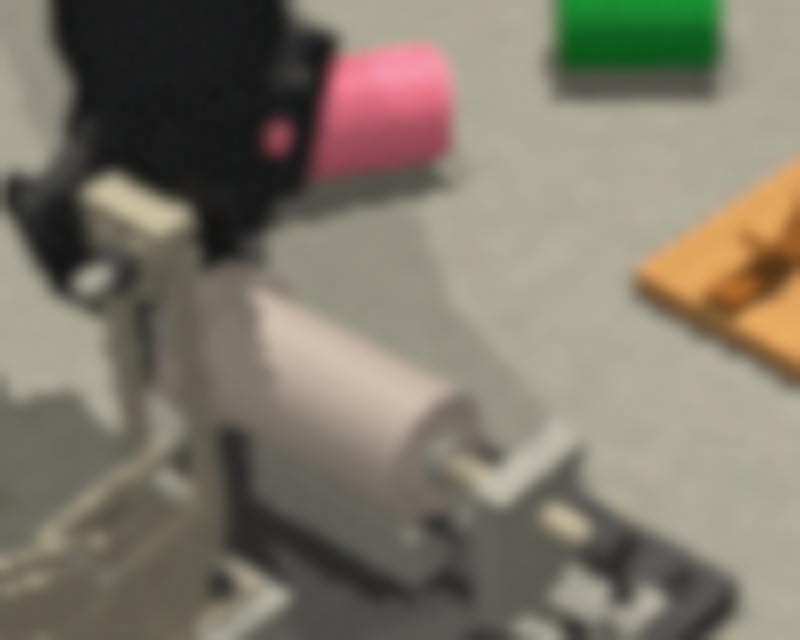

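View pics/t14c.png

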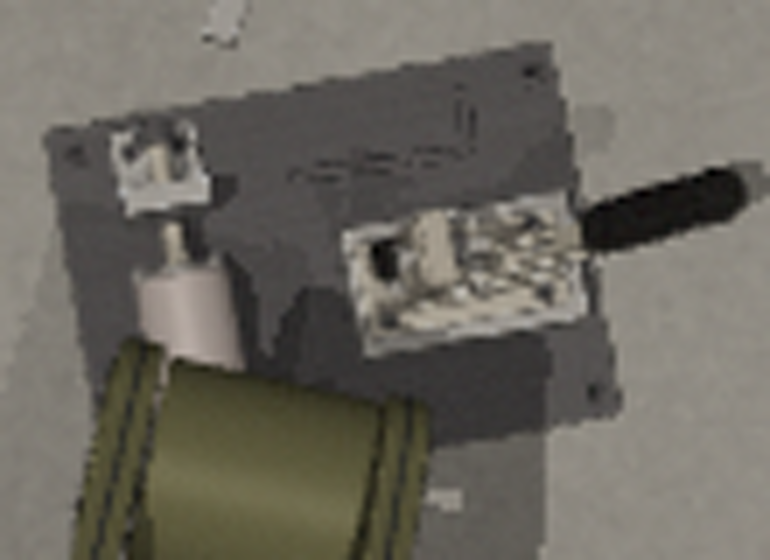

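Request:
carry_out(
  increments="40 0.15 0 -0.05 0; 40 0.15 0 -0.1 0; 40 0.15 0 -0.12 0; 40 0.15 0 -0.12 0; 40 0.15 0 -0.12 0",
)

```text
time_s: 20.7
ee_pos: [0.4471, -0.0513, 0.0371]
ee_rot: [0.0, 0.996, 0.087, -0.004]
force: [-12.1, -5.3, 3.8]
finger_gap: 0.4
```

```bash
python3 -c "
from h import *
go()"
```

```text
t 20.70 pos [ 0.4471 -0.0513  0.0371] yaw 0.1742 F [-12.1  -5.3   3.8] gap 0.400 tilt [-0.0087 -0.0012]
```

Request:
carry_out(
  increments="40 0.02 0 -0.05 0; 40 0.04 0 -0.1 0; 40 0.04 0 -0.1 0; 40 0.04 0 -0.1 0; 40 0.04 0 -0.1 0",
)

```text
time_s: 21.2
ee_pos: [0.4471, -0.0511, 0.0375]
ee_rot: [0.0, 0.996, 0.087, -0.005]
force: [-9.6, -6.1, 2.3]
finger_gap: 0.401
```

```bash
python3 -c "
from h import *
go()"
```

```text
t 21.20 pos [ 0.4471 -0.0511  0.0375] yaw 0.1740 F [-9.6 -6.1  2.3] gap 0.401 tilt [-0.0093 -0.001 ]
```

Request:
carry_out(
  increments="40 0.04 0 -0.03 0; 40 0.08 0 -0.03 0; 40 0.12 0 -0.03 0; 40 0.12 0 -0.03 0; 40 0.12 0 -0.03 0",
)

```text
time_s: 21.7
ee_pos: [0.4471, -0.0511, 0.0374]
ee_rot: [0.0, 0.996, 0.087, -0.006]
force: [-14.8, -6.5, 2.6]
finger_gap: 0.402
```

```bash
python3 -c "
from h import *
snap('wrist','w15'); snap('scene','s15'); go()
crop('s15','s15c',240,215,290,255,16)"
```

```text
t 21.80 pos [ 0.4471 -0.0511  0.0374] yaw 0.1743 F [-13.8  -7.1   4.1] gap 0.402 tilt [-0.0126 -0.0014]
```

View pics/w15.png

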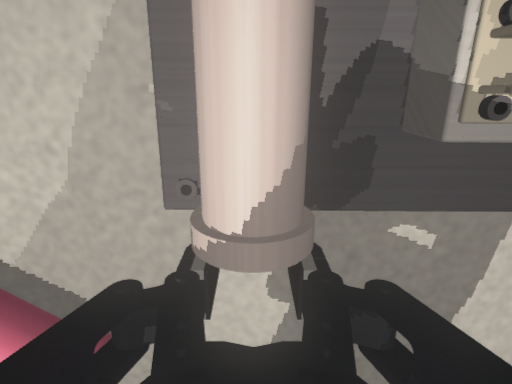

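View pics/s15c.png

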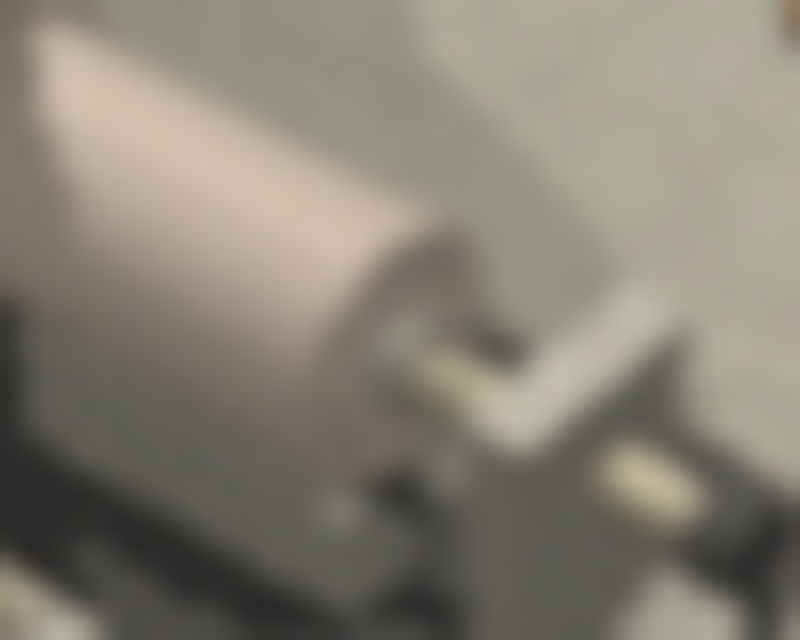

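The sleeve stopped moving at TCP x = 0.447 while the axial push rose from 5 to about 15 N. Allowing for 2–5 N of drag, that leaves roughly 10 N on the stop. The collar is at (253,235) with the fingers against it. I'll back off and go over to the handle.

Request:
carry_out(
  increments="40 -0.6 0 0 0; 40 -2 0 0 0; 40 -3 0 0 0; 40 -3 0 -5 0; 20 -3 0 -10 0",
)

```text
time_s: 22.3
ee_pos: [0.4207, -0.0551, 0.1392]
ee_rot: [-0.001, 0.996, 0.087, -0.002]
force: [1.6, -0.5, 1.1]
finger_gap: 0.247
```

Request:
carry_out(
  increments="0 0 0 -5 0; 0 0 0 -10 0; 0 0 0 -14 0; 0 0 0 -14 0; 0 0 0 -14 0",
  squeeze=40,
)

```text
time_s: 22.8
ee_pos: [0.4232, -0.0557, 0.2812]
ee_rot: [0.0, 0.996, 0.087, 0.002]
force: [-0.2, -1.0, -0.7]
finger_gap: -0.001
```

```bash
cat >> h.py <<'E'
F=np.array([.5336,-.0360,.174])
def fx(x,y,z): return T(*F,[[x/1000,y/1000,z/1000]])[0]
def fpos():
    o,e,R=st(); c,s=np.cos(F[2]),np.sin(F[2]); P=e[:2]-F[:2]
    f=np.array(o['force']); 
    print('fixture mm',np.round([1000*(c*P[0]+s*P[1]),1000*(-s*P[0]+c*P[1]),1000*e[2]],1),'F fix',np.round([c*f[0]+s*f[1],-s*f[0]+c*f[1],f[2]],1))
E
python3 -c "
from h import *
snap('scene','s16'); snap('wrist','w16'); snap('top','t16')
go(fx(0,-160,260),.174); fpos()
crop('s16','s16c',170,180,310,310,5)
crop('t16','t16c',235,135,345,215,7)"
```

```text
t 22.95 pos [ 0.4218 -0.0553  0.2777] yaw 0.1738 F [ 0.3 -0.   0.4] gap 0.000 tilt [-0.003   0.0009]
shift cm [11.36 16.03  1.72] turn -0.000
fixture mm [-113.5    0.3  277.7] F fix [ 0.3 -0.   0.4]
```

View pics/s16c.png

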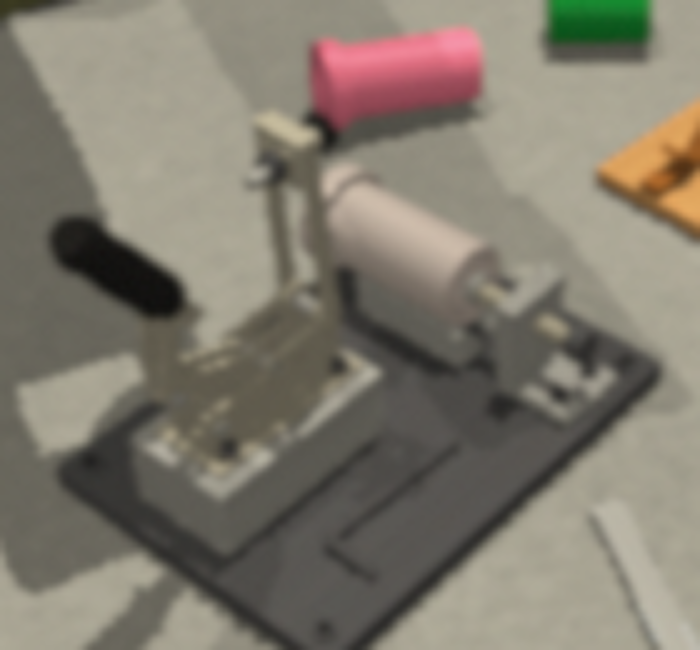

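View pics/w16.png

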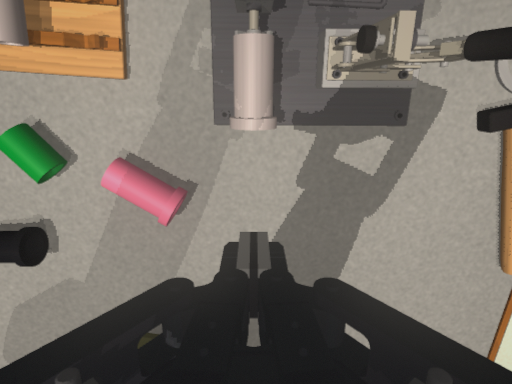

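View pics/t16c.png

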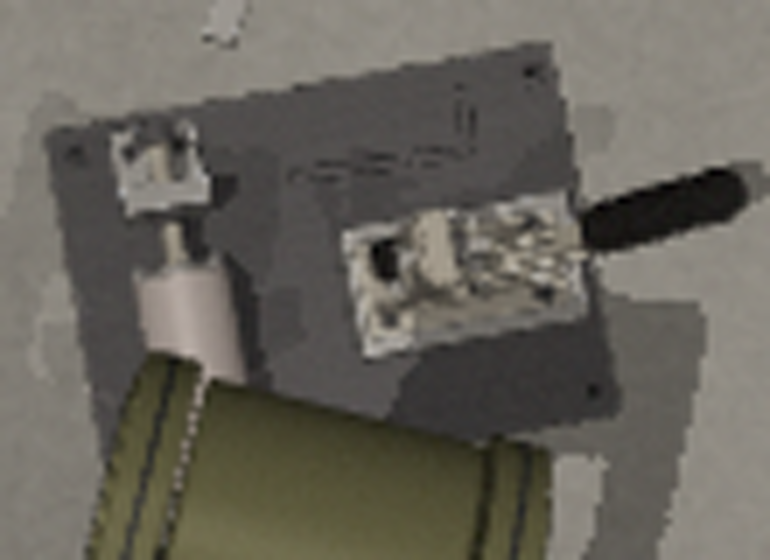

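```bash
python3 -c "
from h import *
crop('w16','w16c',200,0,300,140,5)"
```

```text
(no output)
```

View pics/w16c.png

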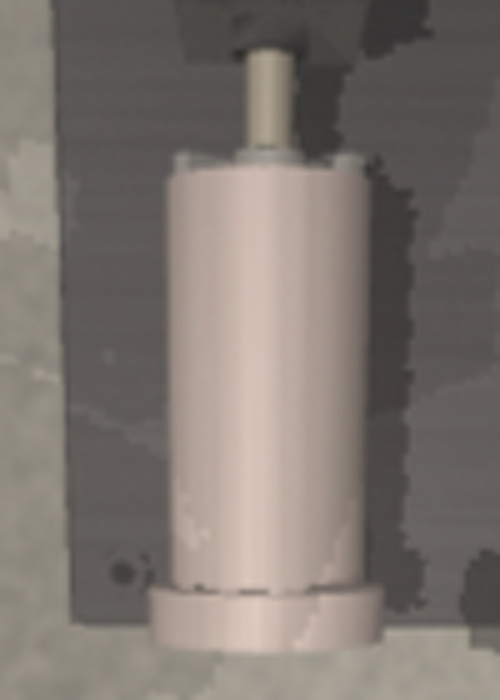

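Request:
carry_out(
  increments="0 3 4 0.8 0; 0 6 8 0.8 0; 0 9 12 0.8 0; 0 11.3 15.2 0.8 0; 0 11.3 15.2 0.8 0",
)

```text
time_s: 23.45
ee_pos: [0.5614, -0.1884, 0.2676]
ee_rot: [-0.001, 0.996, 0.086, -0.003]
force: [1.0, -0.0, 0.5]
finger_gap: -0.0
```

```bash
python3 -c "
from h import *
snap('wrist','w17'); fpos(); go(fx(0,-165,225),.174)"
```

```text
fixture mm [ 1.000e-01 -1.531e+02  2.681e+02] F fix [-0.5  0.4  0.2]
t 23.50 pos [ 0.5602 -0.1868  0.2681] yaw 0.1721 F [-0.5  0.3  0.2] gap 0.001 tilt [-0.0055  0.0026]
shift cm [0.02 1.2  4.31] turn -0.002
```

View pics/w17.png

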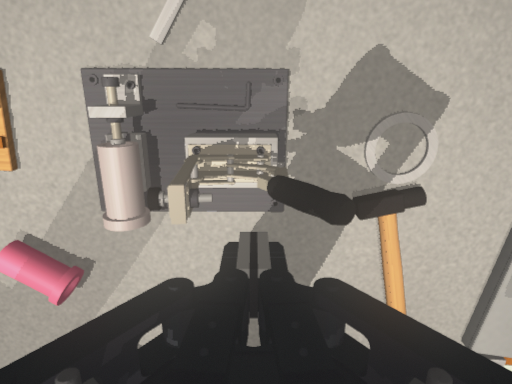

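Request:
carry_out(
  increments="0 0 0.6 1.5 0; 0 0 1.2 3 0; 0 0 1.2 4.3 0; 0 0 1.2 5.5 0; 0 0 1.2 6.5 0",
)

```text
time_s: 24.0
ee_pos: [0.5615, -0.197, 0.2052]
ee_rot: [-0.0, 0.996, 0.087, -0.001]
force: [0.2, 0.6, -0.1]
finger_gap: 0.005
```

```bash
python3 -c "
from h import *
snap('wrist','w18'); snap('scene','s18'); go(fx(0,-172,190),.174);fpos(); crop('s18','s18c',170,160,310,280,5)"
```

```text
t 24.10 pos [ 0.5611 -0.1968  0.2045] yaw 0.1741 F [ 0.1 -0.5 -0.2] gap -0.002 tilt [-0.0032  0.0015]
shift cm [0.08 0.89 1.45] turn 0.000
fixture mm [  -0.7 -163.2  204.5] F fix [-0.  -0.5 -0.2]
```

View pics/w18.png

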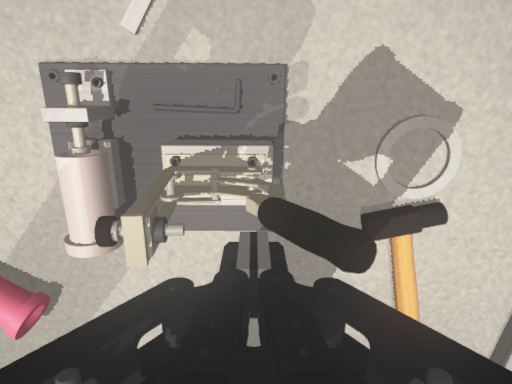

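View pics/s18c.png

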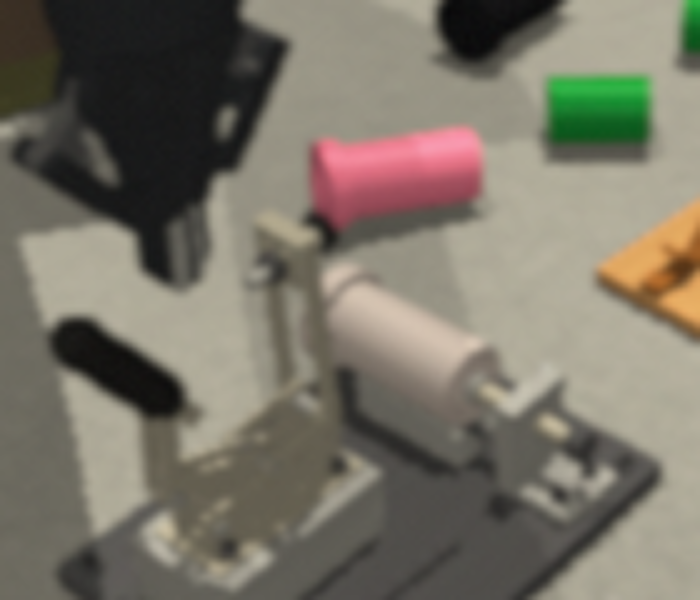

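Request:
carry_out(
  increments="0 0.06 0.3 0.6 0; 0 0.06 0.6 1.2 0; 0 0.06 0.7 1.8 0; 0 0.06 0.8 2 0; 0 0.06 0.9 2 0",
)

```text
time_s: 24.6
ee_pos: [0.5642, -0.2064, 0.1863]
ee_rot: [-0.0, 0.996, 0.087, -0.0]
force: [1.1, -0.2, 0.2]
finger_gap: -0.001
```

```bash
python3 -c "
from h import *
fpos()"
```

```text
fixture mm [   0.7 -173.1  186.3] F fix [ 1.  -0.4  0.2]
```

Request:
carry_out(
  increments="0 0 0.15 0.03 0; 0 0 0.3 0.06 0; 0 0 0.45 0.1 0; 0 0 0.6 0.13 0; 0 0 0.75 0.16 0",
)

```text
time_s: 25.1
ee_pos: [0.5658, -0.2139, 0.1853]
ee_rot: [0.0, 0.996, 0.087, 0.0]
force: [1.1, -0.0, 0.8]
finger_gap: 0.003
```

```bash
python3 -c "
from h import *
fpos()"
```

```text
fixture mm [   0.9 -180.8  185.3] F fix [ 1.1 -0.2  0.8]
```

Request:
carry_out(
  increments="0 0 0.25 0.08 0; 0 0 0.5 0.16 0; 0 0 0.75 0.24 0; 0 0 1.0 0.32 0; 0 0 1.2 0.4 0",
)

```text
time_s: 25.6
ee_pos: [0.568, -0.2259, 0.1814]
ee_rot: [0.0, 0.996, 0.087, 0.0]
force: [0.3, 0.6, 1.6]
finger_gap: -0.001
```

```bash
python3 -c "
from h import *
snap('wrist','w19');snap('scene','s19');fpos();crop('s19','s19c',170,160,310,280,5)"
```

```text
fixture mm [   0.8 -192.9  181. ] F fix [ 0.6 -0.1  0.7]
```

View pics/w19.png

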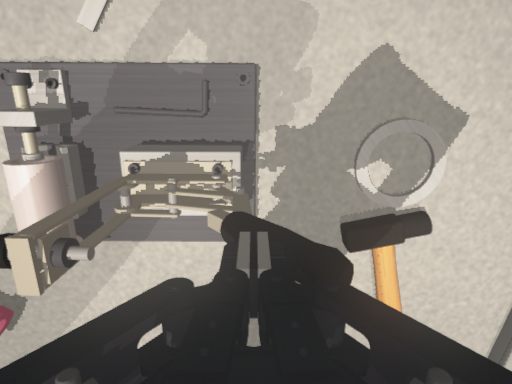

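View pics/s19c.png

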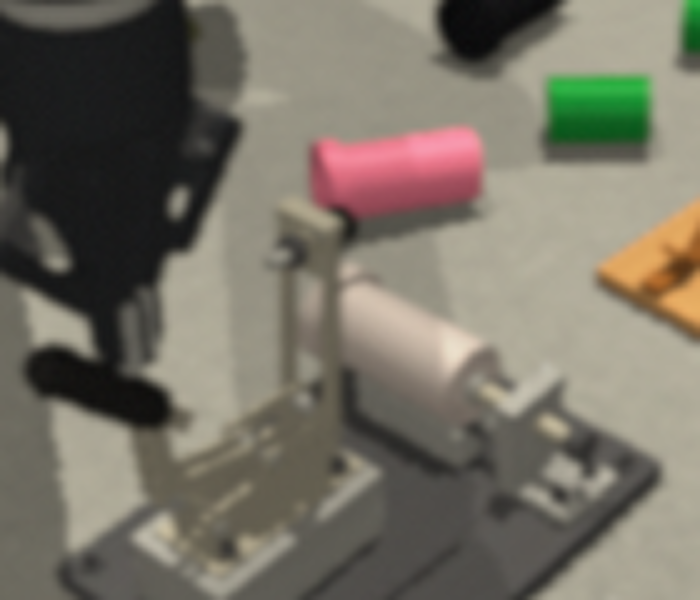

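Request:
carry_out(
  increments="0 -0.05 0.2 0.1 0; 0 -0.05 0.4 0.2 0; 0 -0.05 0.6 0.3 0; 0 -0.05 0.8 0.4 0; 0 -0.05 1.0 0.5 0",
)

```text
time_s: 26.2
ee_pos: [0.5696, -0.236, 0.1772]
ee_rot: [0.001, 0.996, 0.087, 0.001]
force: [-0.1, -0.3, 6.1]
finger_gap: 0.001
```

```bash
python3 -c "
from h import *
fpos()"
```

```text
fixture mm [   0.8 -203.2  177.2] F fix [-0.1 -0.2  6.1]
```

Request:
carry_out(
  increments="0 0 0.1 0.15 0; 0 0 0.2 0.3 0; 0 0 0.3 0.45 0; 0 0 0.4 0.6 0; 0 0 0.5 0.75 0",
)

```text
time_s: 26.7
ee_pos: [0.5722, -0.2423, 0.1744]
ee_rot: [0.003, 0.996, 0.087, 0.003]
force: [-2.6, 0.6, 20.2]
finger_gap: -0.0
```

```bash
python3 -c "
from h import *
snap('wrist','w20');snap('scene','s20');fpos();crop('s20','s20c',170,160,310,280,5)"
```

```text
fixture mm [   2.2 -209.9  174.5] F fix [-2.3  0.8 16. ]
```

View pics/w20.png

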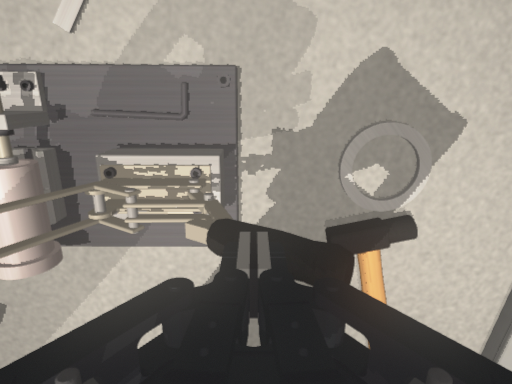

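View pics/s20c.png

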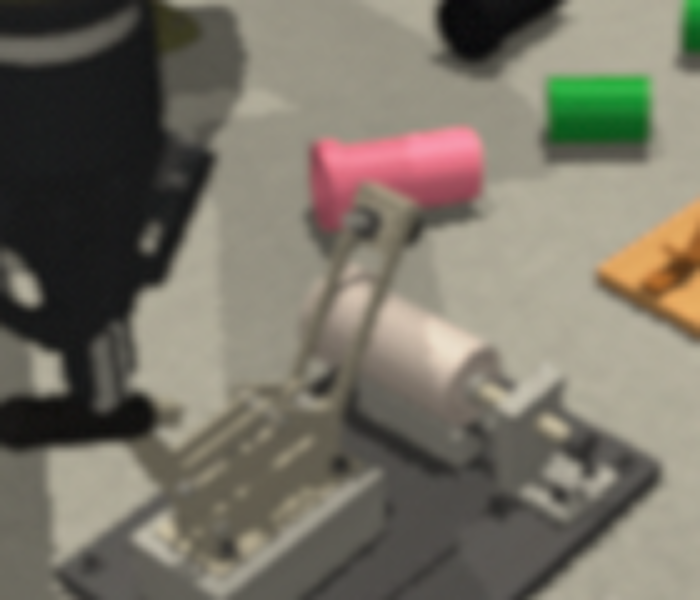

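Request:
carry_out(
  increments="0 -0.15 0 -1 0; 0 -0.15 0.5 -2.2 0; 0 -0.15 1.2 -2.7 0; 0 -0.15 2 -2.7 0; 0 -0.15 2.3 -2.7 0",
)

```text
time_s: 27.3
ee_pos: [0.5722, -0.2643, 0.195]
ee_rot: [-0.0, 0.996, 0.086, -0.0]
force: [-0.5, 0.2, -0.3]
finger_gap: 0.001
```

```bash
python3 -c "
from h import *
snap('wrist','w21');snap('scene','s21');fpos();crop('s21','s21c',170,160,310,280,5)"
```

```text
fixture mm [  -1.6 -231.   194.5] F fix [ 0.3 -0.6 -0. ]
```

View pics/w21.png

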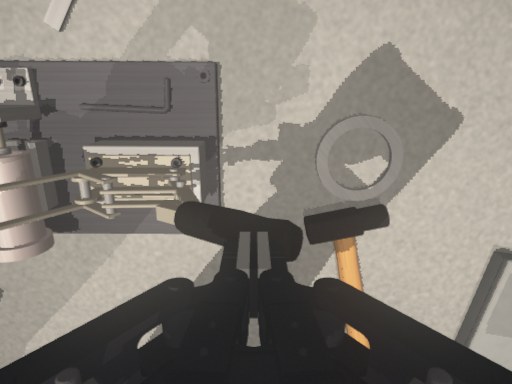

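View pics/s21c.png

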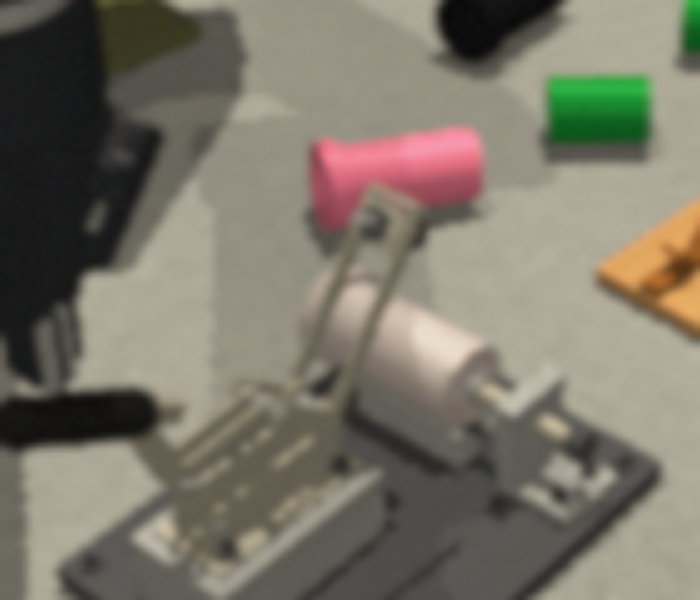

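Request:
carry_out(
  increments="0 0.1 0 0.3 0; 0 0.15 0 0.6 0; 0 0.15 0 0.9 0; 0 0.15 0 1.2 0; 0 0.15 0 1.5 0",
)

```text
time_s: 27.9
ee_pos: [0.5746, -0.2628, 0.1827]
ee_rot: [0.0, 0.996, 0.087, 0.001]
force: [-1.3, 4.6, 6.2]
finger_gap: 0.006
```

```bash
python3 -c "
from h import *
fpos()"
```

```text
fixture mm [   1.2 -230.5  182.7] F fix [-0.5  4.7  6.2]
```

Request:
carry_out(
  increments="0 0 0 0.15 0; 0 0 0 0.3 0; 0 0 0 0.45 0; 0 0 0 0.6 0; 0 0 0 0.75 0",
)

```text
time_s: 28.4
ee_pos: [0.5739, -0.2627, 0.1729]
ee_rot: [-0.0, 0.996, 0.087, -0.0]
force: [-0.6, 0.8, 0.7]
finger_gap: -0.001
```

```bash
python3 -c "
from h import *
fpos()"
```

```text
fixture mm [   0.5 -230.2  172.9] F fix [-0.4  0.9  0.7]
```

Force is low, so the handle is moving. Continuing down.

Request:
carry_out(
  increments="0 0 0 0.2 0; 0 0 0 0.4 0; 0 0 0 0.6 0; 0 0 0 0.8 0; 0 0 0 1.0 0",
)

```text
time_s: 28.9
ee_pos: [0.5738, -0.2632, 0.1629]
ee_rot: [0.0, 0.996, 0.087, -0.0]
force: [-1.0, -0.0, 0.4]
finger_gap: -0.002
```

```bash
python3 -c "
from h import *
fpos();snap('wrist','w22');snap('scene','s22');crop('s22','s22c',160,170,310,290,5)"
```

```text
fixture mm [   0.3 -230.8  162.9] F fix [-1.   0.2  0.4]
```

View pics/w22.png

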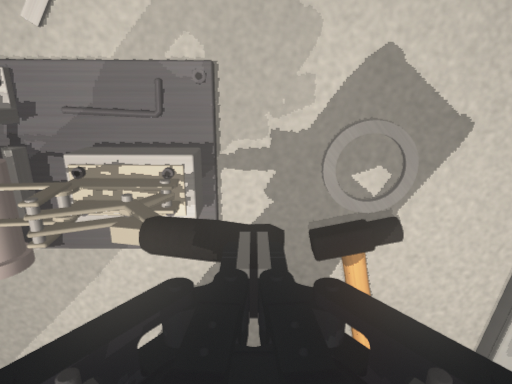

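View pics/s22c.png

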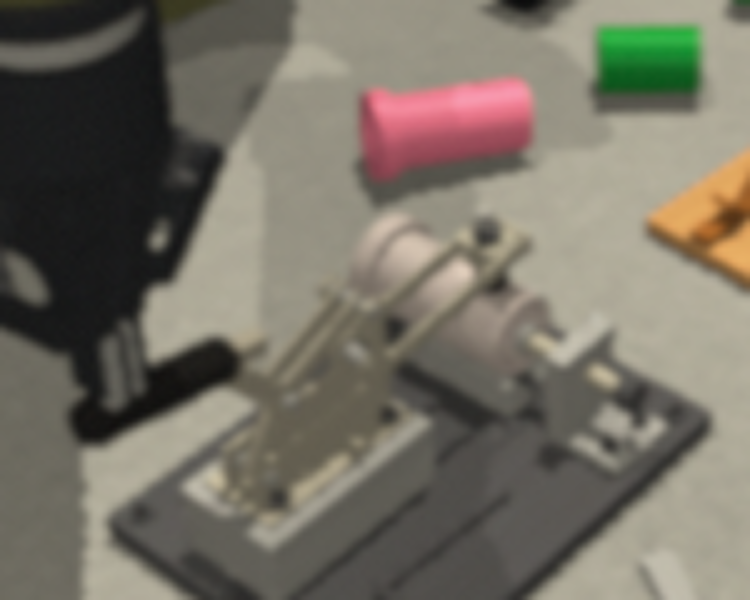

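Request:
carry_out(
  increments="0 0 -0.1 0.2 0; 0 0 -0.2 0.4 0; 0 0 -0.3 0.6 0; 0 0 -0.3 0.8 0; 0 0 -0.3 1.0 0",
)

```text
time_s: 29.5
ee_pos: [0.5745, -0.2614, 0.1557]
ee_rot: [0.002, 0.996, 0.087, 0.002]
force: [-0.8, -1.7, 8.5]
finger_gap: 0.001
```

```bash
python3 -c "
from h import *
fpos()"
```

```text
fixture mm [   1.3 -229.   155.7] F fix [-1.1 -1.6  8.5]
```

Request:
carry_out(
  increments="0 0 0 0.15 0; 0 0 0 0.3 0; 0 0 0 0.45 0; 0 0 0 0.6 0; 0 0 0 0.7 0",
)

```text
time_s: 30.0
ee_pos: [0.5751, -0.262, 0.1502]
ee_rot: [0.003, 0.996, 0.087, 0.002]
force: [-1.3, -2.5, 11.8]
finger_gap: 0.001
```

```bash
python3 -c "
from h import *
fpos();snap('wrist','w23');snap('scene','s23');crop('s23','s23c',160,170,310,290,5)"
```

```text
fixture mm [   1.7 -229.8  150.2] F fix [-1.7 -2.2 11.8]
```

View pics/s23c.png

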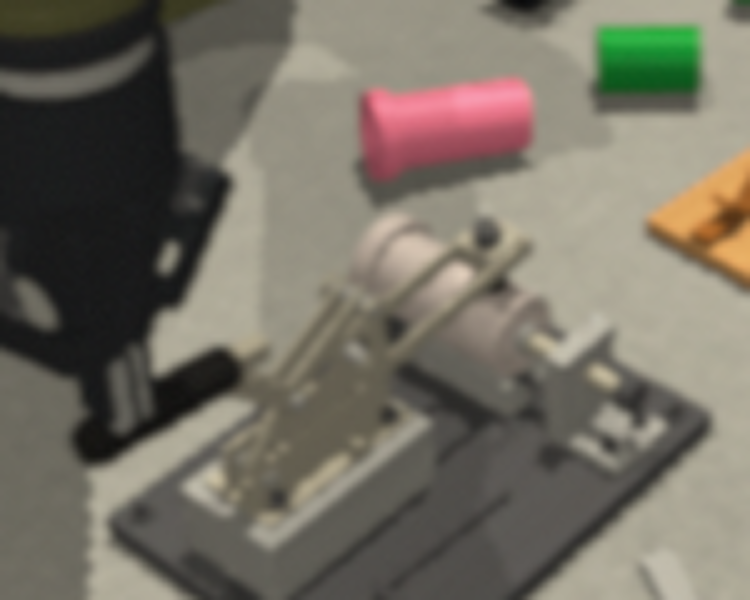

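Request:
carry_out(
  increments="0 0 0 0.12 0; 0 0 0 0.24 0; 0 0 0 0.36 0; 0 0 0 0.48 0; 0 0 0 0.6 0",
)

```text
time_s: 30.6
ee_pos: [0.5751, -0.2625, 0.1443]
ee_rot: [0.003, 0.996, 0.087, 0.002]
force: [-0.7, -5.2, 10.6]
finger_gap: 0.0
```

```bash
python3 -c "
from h import *
fpos()"
```

```text
fixture mm [   1.7 -230.3  144.3] F fix [-1.6 -5.  10.6]
```

Request:
carry_out(
  increments="0 0 0 0.1 0; 0 0 0 0.2 0; 0 0 0 0.3 0; 0 0 0 0.4 0; 0 0 0 0.5 0",
)

```text
time_s: 31.1
ee_pos: [0.5747, -0.2623, 0.1379]
ee_rot: [0.003, 0.996, 0.087, 0.002]
force: [-0.1, -4.6, 5.1]
finger_gap: -0.002
```

```bash
python3 -c "
from h import *
fpos()"
```

```text
fixture mm [   1.3 -229.9  137.9] F fix [-0.9 -4.5  5.1]
```

Request:
carry_out(
  increments="0 0 0 0.06 0; 0 0 0 0.12 0; 0 0 0 0.18 0; 0 0 0 0.24 0; 0 0 0 0.3 0",
)

```text
time_s: 31.6
ee_pos: [0.5725, -0.2591, 0.1307]
ee_rot: [-0.001, 0.996, 0.087, -0.001]
force: [0.8, 0.9, 1.1]
finger_gap: 0.002
```

```bash
python3 -c "
from h import *
fpos()"
```

```text
fixture mm [  -0.3 -226.4  130.7] F fix [1.  0.7 1.1]
```

It snapped over: the force fell to about zero. Raising clear and checking.

Request:
carry_out(
  increments="0 0 0 0 0; 0 0 0 -1 0; 0 0 0 -3 0; 0 0 0 -6 0; 0 0 0 -9 0",
)

```text
time_s: 32.1
ee_pos: [0.5731, -0.2598, 0.2233]
ee_rot: [-0.0, 0.996, 0.087, -0.0]
force: [-0.6, -0.2, 0.7]
finger_gap: 0.002
```

Request:
carry_out(
  increments="0 -3 0 -3 0; 0 -6 0 -6 0; 0 -8 0 -6 0; 0 -8 0 -6 0; 0 -8 0 -6 0",
)

```text
time_s: 32.6
ee_pos: [0.4945, -0.2739, 0.2825]
ee_rot: [-0.0, 0.996, 0.087, 0.0]
force: [1.3, -0.1, -0.2]
finger_gap: 0.002
```

```bash
python3 -c "
from h import *
fpos();snap('wrist','w24');s=snap('scene','s24');snap('top','t24');crop('s24','s24c',160,170,310,290,5);crop('t24','t24c',235,135,345,215,7)
im=cv2.imread('pics/s24c.png')
for a,c in ((-4,(0,255,0)),(2,(0,0,255))):
    m=np.array([-207,116]) if a<0 else np.array([-207,130]); r=np.radians(a)
    q=[((proj(s,fx(0,m[0]-k*np.cos(r),m[1]+k*np.sin(r)))-[160,170]+.5)*5-.5) for k in (-39,0,38)]
    cv2.polylines(im,[np.int32(q)],False,c,2)
cv2.imwrite('pics/s24o.png',im)"
```

```text
fixture mm [ -79.6 -227.5  282.5] F fix [ 1.2 -0.3 -0.2]
```

View pics/s24o.png

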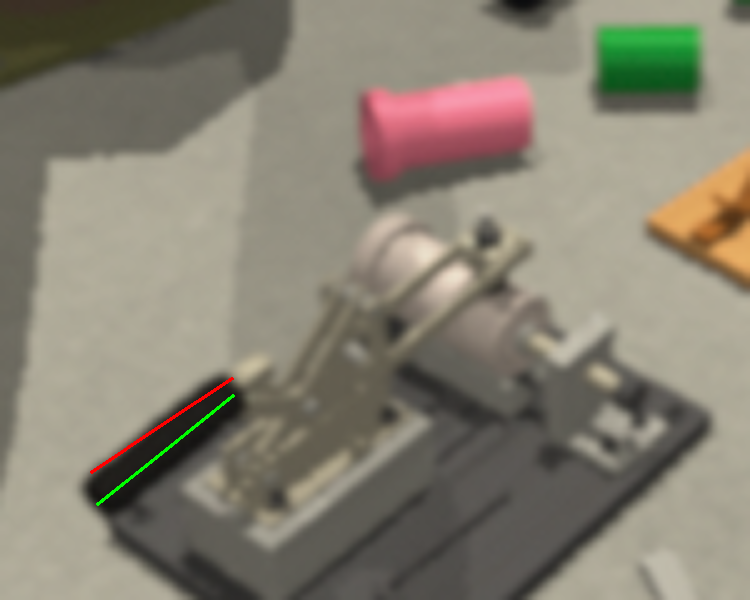

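View pics/w24.png

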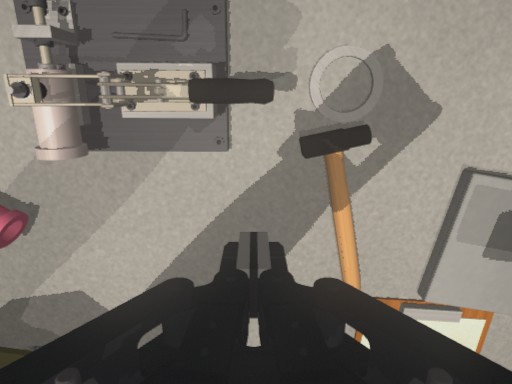

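View pics/t24c.png

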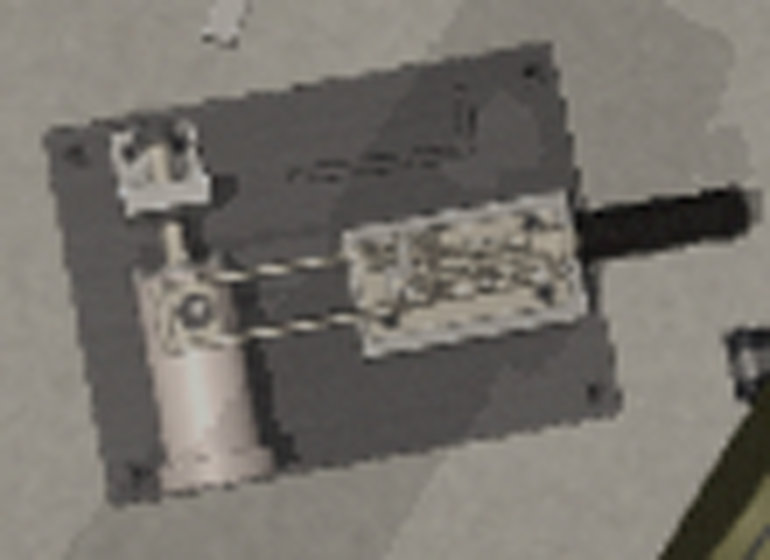

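```bash
python3 -c "
from h import *
crop('w24','w24c',0,0,130,165,4); crop('s24','s24d',225,205,290,255,12)"
```

```text
(no output)
```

View pics/w24c.png

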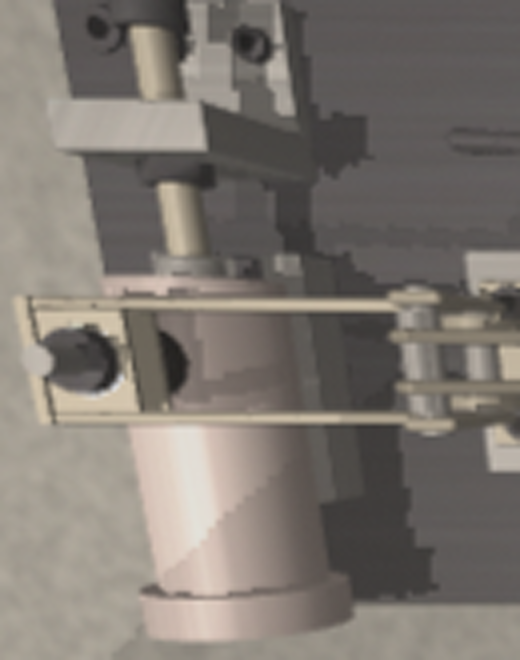

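View pics/s24d.png

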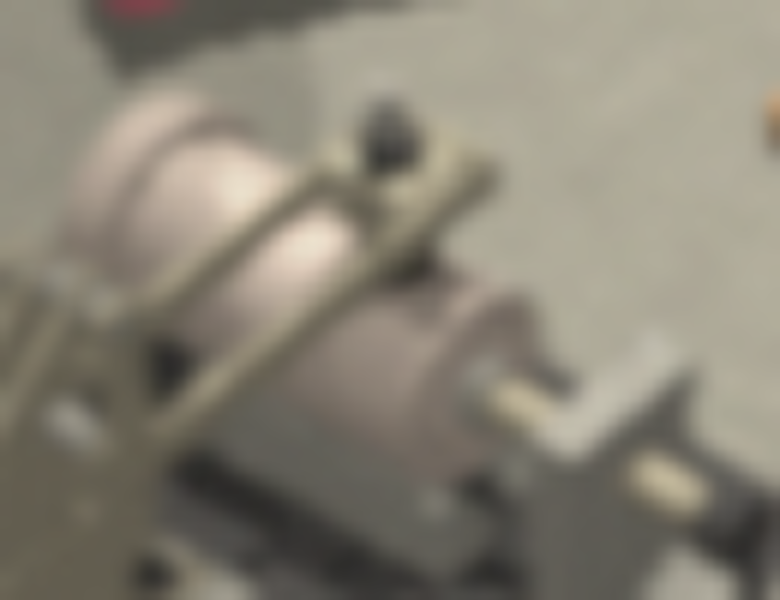

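The pad is on the sleeve (crop (180,365)), the end face is against the button (crop (190,270)), and the handle lies at its stop angle. Handing in.

```bash
python3 -c "
from h import *
fpos(); print(bot.close_job())"
```

```text
fixture mm [ -79.2 -227.2  281.2] F fix [ 0.3 -0.1 -0.4]
the job is handed in; nothing more can be done
None
```

The sleeve is clamped in the V-block with its plain end against the stop screw, and the job was handed in at about 33 s with the robot clear of everything.

- **Placing the sleeve:** My first lay was not clean. I set it too far back, so when I let go the sleeve tipped collar-down on the V's near end. I regripped it and moved it 11 mm forward. While it was still tilted I pressed with about 13 N, which did not level it. It settled level in the V when I let go.
- **Pressing home:** I pushed the collar with the fingers until the sleeve stopped moving and the axial push reached about 15 N. With 2 to 5 N of drag, that leaves roughly 10 N on the stop screw. I did not measure the force on the stop itself.
- **Clamp:** My first push on the handle was too near its inner end and read about 20 N. I moved further out, and the handle then went over the dead point with at most about 12 N. It snapped over by itself, and I was not pressing on it when it reached its stop.

**Last checks:** In the last pictures the pad is on the sleeve, the end face is against the button, and the handle lies at its angle of about 4 degrees below level. The tool force was close to zero. I judged the handle's rest position from the pictures and the drop in force, not by touching it again. The things visible in those pictures (hex key, gasket ring, mallet, pink look-alike) looked unmoved.

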